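# Set the comb-height stop on the gel-casting stand with a setting block

### The job

Get the gel-casting stand's comb-height stop set: first clear all the broken comb pieces off its plate into the waste bin, then lay the setting block flat on the plate, in line with the bridge, its low tongue under the middle of the stop screw's foot and, with the fork driver and not your fingers, turn the screw down until the sprung foot just drags on the tongue (pressed in about a millimetre, not more than two). Then draw the block straight out along the plate so that it drags beneath the foot, lay it flat in its tray, and leave the driver standing in its pot. Leave everything else on the bench where it is.

Things in the scene. Friction and masses are not known exactly. Their poses are not given: they have to be found in the camera images.
- stand: Gel-casting stand, fixed: dark steel plate 220 x 220 x 12 mm; grey post 50 mm wide, front face at x = +75 mm; grey bridge 32 mm wide from the post to x = +15 mm, 60 to 80 mm above the bench. The stop screw passes down through the bridge at x = +35 mm, y = 0. Origin: centre of the plate's underside; x points to the post, so the open front is at -x (roughly towards the robot).
- screw_slide: The stop screw with all that it carries (head, tang and sprung foot); it rises and sinks as the screw is turned. The origin is where the foot's tip is when the foot is not pressed in; on the screw's axis, x and y parallel to the stand's.
- stop_screw (a joint): Turn of the stop screw, rad. Grows as the screw is turned clockwise seen from above; each rad lowers it by 2 mm (coarse thread). At 0 the free foot's tip is 52 mm above the bench; range 0 to 6.4 rad. The screw stays where it is left, turns stiffly (friction about 0.08 N m) and cannot be pushed down.
- tang_top (a point): Top centre of the screw's tang, which is an upright steel bar 30 mm long (along this point's x), 6 mm thick with a rounded top, standing 13 mm above a round flange of 32 mm diameter. It turns with the screw and is 60 mm above the tip of the free foot.
- foot: Round-bottomed steel foot, 20 mm diameter, under the screw. It is sprung: it gives upward by up to 6 mm at 2 N per mm and returns when freed.
- foot_tip (a point): Lowest point of the foot.
- block: Setting block, steel, 140 (x) x 34 (y) mm, 0.32 kg: from x = 0 to +70 mm a low tongue 30 mm high, from x = -70 mm to 0 a grip end 55 mm high (pinch across y at about x = -35 mm). Origin: centre of the underside. It starts lying in its tray. On the plate the tongue's top is 42 mm above the bench.
- tongue_mark (a point): Point on top of the block's tongue, at x = +40 mm, which belongs under the middle of the foot.
- tray: The block's tray, fixed: shallow grey tray 176 (x) x 76 (y) x 12 mm with 4 mm walls and floor. Origin: centre of its underside.
- driver: Fork driver, upright in its pot: 129 mm tall, 0.16 kg. Black square handle 28 x 28 mm from 64 to 129 mm above its foot, steel shaft, dark steel fork 38 x 35 mm at the foot with an open slot 11 mm wide, 17 mm deep, along the driver's x, which fits over the tang either way round with 0.17 rad of play each way. Origin: centre of its underside, z up its length; sides of the handle lie along x and y.
- pot: The driver's pot, fixed: open white box 70 x 70 x 45 mm, walls and floor 5 mm. Origin: centre of its underside.
- bin: Waste bin, fixed: open grey box 170 x 170 x 100 mm, walls 5 mm. Origin: centre of its underside.
- scrap_bar: Broken gel-comb piece of rigid white plastic, lying on the stand's plate and 22 mm thick unless said otherwise: plain bar 78 x 24 mm. The origin is the centre of the underside of the bar (its grip place: pinch across its y); x runs along the bar. About 35 g. May be absent.
- scrap_ell: Broken gel-comb piece of rigid white plastic, lying on the stand's plate and 22 mm thick unless said otherwise: bar 70 x 24 mm with a leg 14 mm wide reaching to y = +30 mm at its +x end. The origin is the centre of the underside of the bar (its grip place: pinch across its y); x runs along the bar. About 35 g. May be absent.
- scrap_tee: Broken gel-comb piece of rigid white plastic, lying on the stand's plate and 22 mm thick unless said otherwise: bar 66 x 24 mm with a crosspiece 14 mm wide and 56 mm long at x = +36 mm. The origin is the centre of the underside of the bar (its grip place: pinch across its y); x runs along the bar. About 35 g. May be absent.
- scrap_comb: Broken gel-comb piece of rigid white plastic, lying on the stand's plate and 22 mm thick unless said otherwise: spine 72 x 20 mm with two low teeth (12 mm high), at x = -30 and +30 mm, reaching to y = +26 mm. The origin is the centre of the underside of the bar (its grip place: pinch across its y); x runs along the bar. About 35 g. May be absent.
- scrap_step: Broken gel-comb piece of rigid white plastic, lying on the stand's plate and 22 mm thick unless said otherwise: bar 64 x 30 mm with a raised step, 34 mm high, over x = -32 to -12 mm. The origin is the centre of the underside of the bar (its grip place: pinch across its y); x runs along the bar. About 35 g. May be absent.
- reagent: Bystander: amber reagent bottle, 64 mm diameter, 150 mm tall. Origin: centre of its underside. Leave it alone.
- beaker: Bystander: glass beaker, 72 mm diameter, 90 mm tall. Origin: centre of its underside. Leave it alone.
- tip_box: Bystander: blue box of pipette tips, 120 x 85 x 60 mm. Origin: centre of its underside. Leave it alone.
- notebook: Bystander: blue notebook, 150 x 110 x 12 mm. Origin: centre of its underside. Leave it alone.
- wash_bottle: Bystander: white wash bottle, 68 mm diameter, 150 mm tall. Origin: centre of its underside. Leave it alone.
- tape: Bystander: roll of tape, 90 mm diameter, 22 mm high. Origin: centre of its underside. Leave it alone.

How it is judged:
On the way, in this order (a step that is already met when the one before it is completed fails the run):
1. all the broken comb pieces are in the bin (x of scrap_bar in the frame of bin between -0.08 and 0.08 m and y of scrap_bar in the frame of bin between -0.08 and 0.08 m and z of scrap_bar in the frame of bin between 0 and 0.09 m and x of scrap_ell in the frame of bin between -0.08 and 0.08 m and y of scrap_ell in the frame of bin between -0.08 and 0.08 m and z of scrap_ell in the frame of bin between 0 and 0.09 m and x of scrap_tee in the frame of bin between -0.08 and 0.08 m and y of scrap_tee in the frame of bin between -0.08 and 0.08 m and z of scrap_tee in the frame of bin between 0 and 0.09 m and x of scrap_comb in the frame of bin between -0.08 and 0.08 m and y of scrap_comb in the frame of bin between -0.08 and 0.08 m and z of scrap_comb in the frame of bin between 0 and 0.09 m and x of scrap_step in the frame of bin between -0.08 and 0.08 m and y of scrap_step in the frame of bin between -0.08 and 0.08 m and z of scrap_step in the frame of bin between 0 and 0.09 m), for 0.2 s.
2. the block lies flat on the plate, along the stand (within 0.2 rad), its tongue mark within 14 mm of the foot's middle (horizontal distance between tongue_mark and foot_tip below 0.014 m and angle between the x axis of block and the x axis of stand, either way round below 0.2 rad and z of block in the frame of stand between 0.009 and 0.014 m), for 0.2 s.
3. the foot presses on the tongue with 0.7 to 4.6 N, the mark still within 14 mm of the foot's middle (horizontal distance between tongue_mark and foot_tip below 0.014 m and contact force between block and foot between 0.7 and 4.6 N and z of block in the frame of stand between 0.009 and 0.014 m), for 0.3 s.
4. the block is drawn along the plate by more than 18 mm with the foot still dragging on it (horizontal distance between tongue_mark and foot_tip above 0.018 m and contact force between block and foot between 0.4 and 6 N and z of block in the frame of stand between 0.009 and 0.014 m), for 0.1 s.
At the end, for the whole second after the job is handed in: All comb pieces present lie in the bin; the free foot's tip is 39.9 to 41.8 mm above the stand's underside (so the 42 mm high tongue presses it in 0.2 to 2.1 mm); the block lies flat at rest in its tray, and the driver stands upright (within 0.15 rad) at rest in its pot (all of step 1 and z of foot_tip in the frame of stand between 0.0399 and 0.0418 m and x of block in the frame of tray between -0.022 and 0.022 m and y of block in the frame of tray between -0.025 and 0.025 m and z of block in the frame of tray between 0.002 and 0.008 m and angle between block's own z axis and vertical below 0.1 rad and linear speed of each of block, driver below 0.02 m/s and horizontal distance between driver and pot below 0.022 m and z of driver in the frame of pot between 0.002 and 0.01 m and angle between driver's own z axis and vertical below 0.15 rad); the robot touches nothing.
It fails at once if the fingers touch the stop screw (more than 2 N) (contact force between the fingers and screw_slide above 2 N).
It fails at once if a bystander is moved by more than 40 mm (distance of any of reagent, beaker, tip_box, notebook, wash_bottle, tape from where it was at the start of the episode above 0.04 m).
Of scrap_bar, scrap_ell, scrap_tee, scrap_comb, scrap_step only 3 to 5 are there at a start; the rules pass over those that are not, and their reading is None.
At some moment in a run one of scrap_bar, scrap_ell, scrap_tee, scrap_comb, scrap_step, block may be knocked a few centimetres aside while the robot is not near it.
It also fails if it takes over 210 s, if anything falls off the work surface, if the arm or the gripper's body presses on something with over 40 N, if the wrist force passes 120 N, or if a joint passes its speed limit or range.

### The arm

A 7-joint arm with a two-finger parallel gripper is mounted at the origin on the work surface. World frame = base frame: x ahead of the robot, y to its left, z up, the work surface at z = 0. Lengths are in m, angles in rad, forces in N, time in s.
With the tool pointing down it reaches from about 0.4 to 0.875 m from the base axis. Payload 19.3 kg.
Tool frame: the origin (TCP) lies midway between the tips of the shut fingers; the grasp point (between the pads) lies 19 mm behind it; z points along the fingers, y is the line along which they close (so a half turn about z gives the same grasp; the last joint's range is limited). The gripper opens to 85 mm and grips with 20 to 120 N. Pads are 22 mm wide; open, the fingers measure 114 mm over their backs; the gripper's body (76 mm by 85 mm) begins 54 mm behind the grasp point. The pads swing forward as they close: fully open they stand 13 mm farther back than shut.
Start: joints at [-1.392, 0.521, -0.036, 1.599, 0.021, 1.021, -0.113], TCP at [0.154, 0.606, 0.197] pointing down, gripper open.
Joint ranges: [-2.91, 2.91], [-0.3, 2.13], [-1.5, 1.42], [0.17, 2.43], [-1.26, 4.41], [0.16, 1.93], [-2.52, 2.52]. Speed limits (rad/s): [1.89, 1.89, 2.39, 2.39, 3.01, 3.01, 3.01].

### API

Orientations are given as [roll, pitch, yaw] about the fixed x, y, z axes, in that order (R = Rz(yaw) Ry(pitch) Rx(roll)).
In Python, from workcell import * gives the robot as it stands. The module is installed in compiled form; this text tells all that it offers.
- The arm moves only by the tool play_rows, never from a script. Its argument "deltas" is a list of rows, each a list of 7 numbers: the shift along the tool's x, y, z in units of 500 mm (1.0 is 500 mm), then the turn, a rotation vector about the tool's x, y, z in units of 120 degrees (1.0 is 120 degrees), then the closure, from 0 (fully open) to 1 (shut). A call has 1 to 10 rows; each row is the pose to reach, as a shift and turn from the pose commanded when the call began, along the tool's axes at that moment; what a row does not reach only later rows make up. A row lasts 1/10 s, in which the tool goes at most 50 mm and 8.59 degrees, less where a joint would pass 70% of its speed; a pose out of reach is approached as far as the arm can. A call with a number of a shift or a turn outside -1 to 1 is refused whole. A call with a gripper value outside its range is refused whole. The fingers move at their own pace and stop on an object; "newtons" is the grip in N (left out, the last holds). Time passes only in rows, so rows that repeat a pose let the fingers close. It gives the time, the measured TCP pose, the force, the opening and the grip force at its end, in the units of the state.
- observe(): the state, without advancing time (a new reading comes with each control period).
- grab_frame(name): name is "side" or "top"; returns the picture (480x640x3 uint8, red, green, blue); there is no depth.
- get_calibration(name): a dict with "fovy" (degrees; the focal length in pixels is half the picture's height over the tangent of half this angle, whatever the lens; pixels are square), "cx", "cy" (the principal point, pixels), "k1" (the pictures are not rectified: a ray, as slopes to the right and down, at radius r is drawn at 1 + k1 r^2 times it, then the intrinsics apply), "xyz" and "rotation" of the camera in the world. Camera axes: x right, y down, z forward; pixel columns grow to the right and rows downward; lengths in m; the calibration is good to about 2 mm. A picture is of the moment at which its call begins. get_calibration takes no time and is no camera call.
- job_done(): hands the job in; it is judged then, once.
The state is a dict: "clock": time; "qpos": joint angles; "qd": joint speeds; "joint_efforts": joint torques, N m; "position": TCP position; "tool_rot": TCP orientation; "force": force on the tool from outside, world axes, zero at the start; "moment": the same for the moment, N m; "grip_width": finger opening in m; "finger_force": force on a finger pad.
Only numpy, scipy, OpenCV 4.12 (cv2) and the standard library are available. Lean on these libraries where they do the work, as an engineer would, in place of code of your own. Each camera call takes 0.05 s, during which the arm holds its last target. There are 200 camera calls.

## Working session

There is one attempt and no reset: what is moved stays moved. The work goes in short steps, Python scripts to look and compute and a tool call to move; the robot and the scene stay as the last step left them, time stands still between calls to the robot, and variables do not carry over. Pictures are saved under pics/ and viewed, at most 16 in all, crops included, and the job is handed in when it is done.

Besides the shell and the picture viewer there is one more tool, called after "Request:" by a JSON object that holds its "api" and its "payload", one argument or row to a line. play_rows: Moves the arm, as the interface text tells. Its arguments: {"type":"object","properties":{"deltas":{"type":"array"},"newtons":{"type":"number"}},"required":["deltas"]}

```bash
mkdir -p pics
cat > h.py <<'E'
from workcell import *
import numpy as np, cv2
from scipy.spatial.transform import Rotation as R
def snap(n,f,crop=None,s=1):
    im=grab_frame(n)[:,:,::-1]
    cv2.imwrite('pics/full_'+f,im)
    if crop: x0,y0,x1,y1=crop; im=im[y0:y1,x0:x1]
    if s!=1: im=cv2.resize(im,None,fx=s,fy=s,interpolation=cv2.INTER_CUBIC)
    cv2.imwrite('pics/'+f,im)
def _c(n):
    c=get_calibration(n); f=240/np.tan(np.radians(c['fovy'])/2); r=np.array(c['rotation'],float)
    r=r if r.shape==(3,3) else R.from_euler('xyz',r).as_matrix()
    return c,f,r,np.array(c['xyz'])
def ray(n,u,v):
    c,f,r,o=_c(n); d=np.array([(u-c['cx'])/f,(v-c['cy'])/f]); p=d.copy()
    for _ in range(30): p=d/(1+c['k1']*(p@p))
    return o,r@np.array([*p,1])
def px(n,u,v,z):
    o,d=ray(n,u,v); return o+d*(z-o[2])/d[2]
def proj(n,P):
    c,f,r,o=_c(n); q=r.T@(np.array(P,float)-o); p=q[:2]/q[2]; p=p*(1+c['k1']*(p@p))
    return p*f+[c['cx'],c['cy']]
def T():
    s=observe(); t=np.array(s['tool_rot'],float)
    return np.array(s['position']),(t if t.shape==(3,3) else R.from_euler('xyz',t).as_matrix()),s
E
python3 - <<'E'
from h import *
print(observe());print(get_calibration('top'),get_calibration('side'))
snap('top','t0.png');snap('side','s0.png')
E
```

```text
{'clock': 0.0, 'qpos': array([-1.39218261,  0.52203261, -0.03631205,  1.6000086 ,  0.02124052,
        1.02106484, -0.11280629]), 'qd': array([ 5.26076893e-04,  1.12084013e-03,  5.43227394e-04, -1.28283801e-03,
        7.85032070e-04, -6.03575101e-06, -1.06499587e-05]), 'joint_efforts': array([ 1.36466715e-03, -9.27095389e+01,  1.98000513e+00, -3.69921434e+01,
        1.78528426e-02,  7.96361302e-03, -9.13049962e-05]), 'position': array([0.15387709, 0.60538164, 0.19651412]), 'tool_rot': array([-3.14047145e+00,  1.21365997e-04,  2.89277063e+00]), 'force': array([-0.81985396,  0.27020973, -0.02011156]), 'moment': array([ 0.0521443 ,  0.04341301, -0.00497991]), 'finger_force': 0.0, 'grip_width': 0.08524860667249681}
{'fovy': 47.473030065557296, 'cx': 321.5068525840762, 'cy': 234.52043115816835, 'k1': -0.0953360575402985, 'xyz': array([ 0.22804821, -0.05895446,  1.43427133]), 'rotation': array([-2.93037070e+00,  2.18946938e-03, -1.51425527e+00])} {'fovy': 46.58261499239061, 'cx': 317.9348858842516, 'cy': 239.53908603564906, 'k1': -0.13716478820992642, 'xyz': array([ 0.18465171, -0.7788841 ,  0.96806878]), 'rotation': array([-2.40030399,  0.01675404, -0.40602736])}
```

View pics/t0.png

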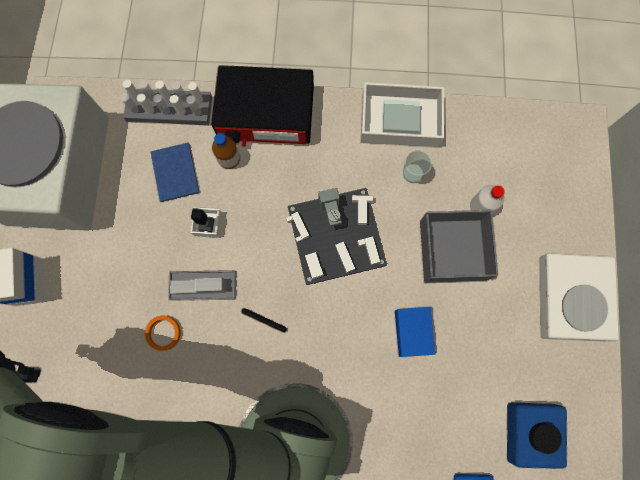

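View pics/s0.png

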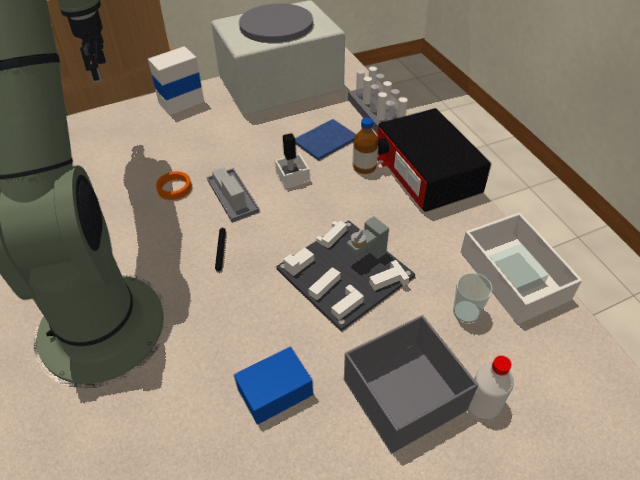

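The top view shows the stand at about (337,236), with five white pieces on it. The pot is at (205,222), the tray at (202,285) and the bin at (459,246). The side view agrees. Next I'll enlarge the stand, then the tray and pot.

Run:
```python
import cv2
t=cv2.imread('pics/full_t0.png')
cv2.imwrite('pics/c1.png',cv2.resize(t[180:290,282:392],None,fx=5.4,fy=5.4,interpolation=cv2.INTER_CUBIC))
a=cv2.resize(t[200:305,160:245],None,fx=5,fy=5,interpolation=cv2.INTER_CUBIC)
s=cv2.imread('pics/full_s0.png')
b=cv2.resize(s[215:330,270:420],None,fx=2.5,fy=2.5,interpolation=cv2.INTER_CUBIC)
import numpy as np
o=np.zeros((525,800,3),np.uint8);o[:,:425]=a;o[:288,425:800]=b
b=cv2.resize(s[125:220,200:320],None,fx=2.48,fy=2.48,interpolation=cv2.INTER_CUBIC);o[289:289+b.shape[0],425:425+b.shape[1]]=b[:236]
cv2.imwrite('pics/c2.png',o)
```

```text
(no output)
```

View pics/c1.png

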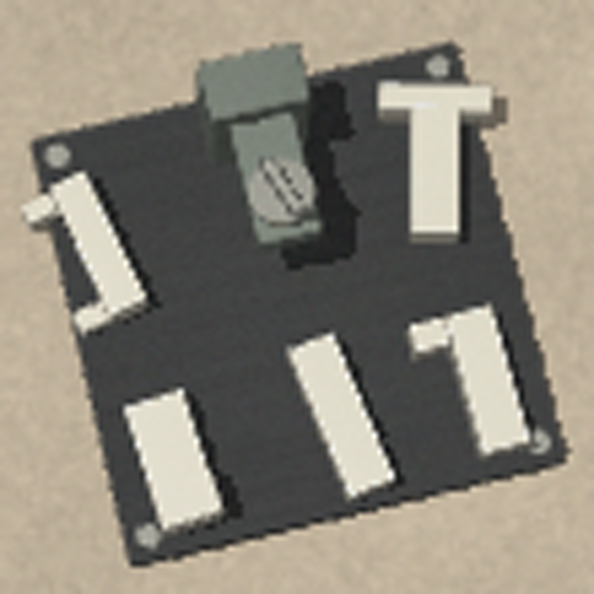

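View pics/c2.png

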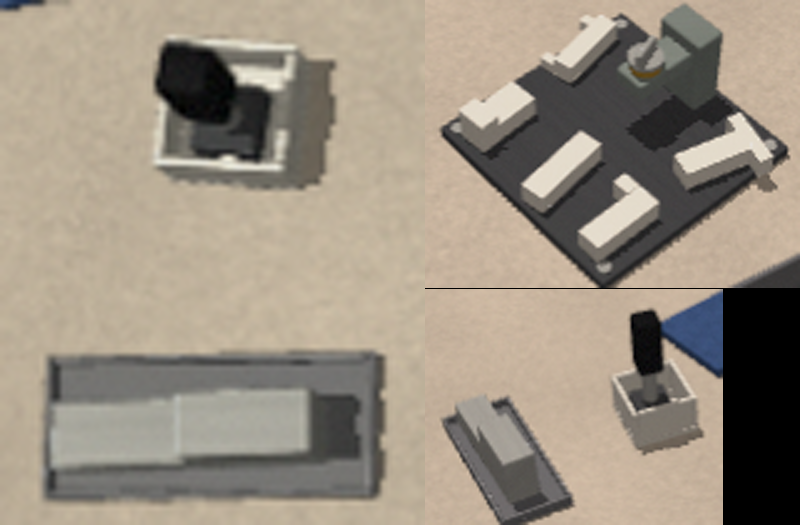

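```bash
cat > m.py <<'E'
from h import *
def q(L,z,ox=282,oy=180,s=5.4,n='top'):
    return np.array([px(n,ox+(a+.5)/s-.5,oy+(b+.5)/s-.5,z)[:2] for a,b in L])
E
python3 - <<'E'
from m import *
np.set_printoptions(precision=4,suppress=True)
def rep(nm,P):
    e=[np.linalg.norm(P[i]-P[(i+1)%4]) for i in range(4)]
    print(nm,'c',P.mean(0),'edges',np.array(e)*1e3,'yaw01',np.degrees(np.arctan2(*(P[1]-P[0]+P[2]-P[3])[::-1])))
S=q([(133,565),(35,142),(455,42),(565,462)],.012);rep('stand FL,BL,BR,FR',S)
rep('comb',q([(112,318),(50,187),(84,172),(147,297)],.034))
rep('step',q([(165,530),(125,403),(185,390),(225,515)],.034))
rep('bar',q([(350,500),(288,350),(333,333),(397,482)],.034))
rep('ell',q([(490,455),(447,318),(488,306),(533,445)],.034))
rep('tee',q([(412,235),(412,82),(462,85),(462,235)],.034))
rep('tee cross',q([(378,112),(378,82),(492,86),(492,116)],.034))
A=dict(ox=160,oy=200,s=5)
rep('pot rim',q([(155,165),(165,38),(300,46),(285,172)],.045,**A))
rep('tray rim',q([(45,497),(48,355),(380,352),(378,495)],.012,**A))
rep('tongue top',q([(50,405),(50,467),(175,462),(175,397)],.034,**A))
rep('grip top',q([(180,397),(180,462),(312,455),(308,390)],.059,**A))
P=S.mean(0);y=np.arctan2(*((S[1]+S[2]-S[0]-S[3])[::-1]));x=np.array([np.cos(y),np.sin(y)]);print(P+.035*x,y)
for z in (.10,.112):print('tang',z,q([(268,165),(300,213),(282,192)],z))
rep('bin rim',q([(0,0)]*4,.1)) if 0 else print(np.array([px('top',*a,.1) for a in [(421,213),(493,211),(497,277),(427,283)]]))
E
```

```text
stand FL,BL,BR,FR c [ 0.5332 -0.0789] edges [217.8733 217.0676 219.5174 216.5713] yaw01 16.49528269046885
comb c [0.5511 0.0198] edges [72.4803 18.2446 70.0711 19.8817] yaw01 29.071782050682263
step c [ 0.4468 -0.024 ] edges [64.6636 29.6187 63.7732 29.5858] yaw01 20.810603016740842
bar c [ 0.4724 -0.103 ] edges [78.8986 23.4071 78.9103 24.2435] yaw01 25.3771601034666
ell c [ 0.4936 -0.1734] edges [70.0787 20.9029 71.3561 21.3719] yaw01 19.674539164146974
tee c [ 0.6028 -0.1436] edges [77.6716 24.7446 76.1511 24.4375] yaw01 2.3003210528723583
tee cross c [ 0.6333 -0.1414] edges [15.3754 56.369  15.375  56.237 ] yaw01 2.291734183667807
pot rim c [0.5455 0.2695] edges [68.863  72.4062 68.26   68.9895] yaw01 0.33013857995443296
tray rim c [0.3806 0.2675] edges [ 75.2755 177.1712  75.3916 175.9492] yaw01 4.645659884384679
tongue top c [0.3708 0.3141] edges [32.3358 65.4371 33.8361 65.7373] yaw01 -173.9491057278957
grip top c [0.3758 0.2398] edges [33.2287 67.4668 33.3113 65.7269] yaw01 -172.7152216932722
[ 0.5668 -0.0689] 0.2878969939959101
tang 0.1 [[ 0.5777 -0.0608]
 [ 0.5555 -0.0769]
 [ 0.5651 -0.068 ]]
tang 0.112 [[ 0.5746 -0.0608]
 [ 0.5526 -0.0767]
 [ 0.5621 -0.0679]]
[[ 0.5832 -0.288   0.1   ]
 [ 0.5992 -0.4725  0.1   ]
 [ 0.4302 -0.4811  0.1   ]
 [ 0.4062 -0.3062  0.1   ]]
```

```bash
cat >> m.py <<'E'
np.set_printoptions(precision=4,suppress=True)
def plan(W,start=None):
    """W: list of (x,y,z,yawdeg); prints each as delta from the previous (row units), first from the measured pose"""
    p,r,s=T()
    print('t %.1f'%s['clock'],'pos',p,'rpy',np.array(s['tool_rot']),'w %.4f ff %.1f'%(s['grip_width'],s['finger_force']),'q7 %.2f'%s['qpos'][6],'F',np.array(s['force']))
    for x,y,z,a in W:
        t=np.array([x,y,z]); rt=(R.from_euler('z',a,degrees=True)*R.from_euler('x',np.pi)).as_matrix()
        d=r.T@(t-p)/.5; w=R.from_matrix(r.T@rt).as_rotvec()/np.radians(120)
        print((x,y,z,a),d.round(4),w.round(4),'rows>=%.1f'%max(np.linalg.norm(t-p)/.05,np.linalg.norm(w)*120/8.59))
        p,r=t,rt
def blobs(f='top'):
    im=grab_frame('top'); m=(im.min(2)>150).astype(np.uint8)
    poly=np.array([proj('top',(*(np.array([.5332,-.0789])+R.from_euler('z',.2879).as_matrix()[:2,:2]@np.array(c)),.02)) for c in [(-.13,-.13),(.12,-.13),(.12,.13),(-.13,.13)]],np.int32)
    k=np.zeros_like(m);cv2.fillPoly(k,[poly],1);cs,_=cv2.findContours(m*k,0,2)
    b,g,_=im.transpose(2,0,1).astype(int); 
    for c in cs:
        if cv2.contourArea(c)>60:
            (u,v),wh,an=cv2.minAreaRect(c);print('blob',px('top',u,v,.034)[:2],np.array(wh).round(1),round(an,1),cv2.contourArea(c))
E
python3 - <<'E'
from m import *
blobs()
plan([(.42,.25,.2,90),(.4724,-.103,.1,25.4),(.4724,-.103,.016,25.4),(.4724,-.103,.18,25.4),(.49,-.38,.18,0),(.49,-.38,.075,0)])
E
```

```text
blob [ 0.4471 -0.0227] [23.4 11.4] 71.6 230.0
blob [ 0.4731 -0.1025] [29.   8.7] 66.8 223.0
blob [ 0.4923 -0.1645] [26.6 15.2] 71.6 223.5
blob [ 0.5252 -0.0791] [ 94.  100.3] 76.7 2283.0
t 0.1 pos [0.1539 0.6055 0.1967] rpy [-3.1409  0.      2.8928] w 0.0854 ff 0.0 q7 -0.11 F [-0.2353  0.1953 -0.8471]
(0.42, 0.25, 0.2, 90) [-0.691  -0.5581 -0.0062] [-0.0003  0.0002  0.6312] rows>=8.9
(0.4724, -0.103, 0.1, 25.4) [-0.706   0.1048  0.2   ] [-0.     -0.      0.5383] rows>=7.5
(0.4724, -0.103, 0.016, 25.4) [ 0.    -0.     0.168] [0. 0. 0.] rows>=1.7
(0.4724, -0.103, 0.18, 25.4) [-0.     0.    -0.328] [0. 0. 0.] rows>=3.3
(0.49, -0.38, 0.18, 0) [-0.2058  0.5155  0.    ] [ 0.     -0.      0.2117] rows>=5.6
(0.49, -0.38, 0.075, 0) [ 0.   -0.    0.21] [0. 0. 0.] rows>=2.1
```

Request:
{"api": "play_rows", "payload": {
  "deltas": [
    [-0.691,-0.558,-0.006,0,0,0.631,0.3],
    [-0.691,-0.558,-0.006,0,0,0.631,0.3],
    [-0.691,-0.558,-0.006,0,0,0.631,0.3],
    [-0.691,-0.558,-0.006,0,0,0.631,0.3],
    [-0.691,-0.558,-0.006,0,0,0.631,0.3],
    [-0.691,-0.558,-0.006,0,0,0.631,0.3],
    [-0.691,-0.558,-0.006,0,0,0.631,0.3],
    [-0.691,-0.558,-0.006,0,0,0.631,0.3],
    [-0.691,-0.558,-0.006,0,0,0.631,0.3],
    [-0.691,-0.558,-0.006,0,0,0.631,0.3]
  ],
  "newtons": 30
}}

```text
clock: 1.15
position: [0.423, 0.2454, 0.2004]
tool_rot: [3.14, 0.001, 1.56]
force: [-0.9, 1.1, 0.5]
grip_width: 0.0597
finger_force: 0.0
```

Request:
{"api": "play_rows", "payload": {
  "deltas": [
    [-0.706,0.105,0.15,0,0,0.538,0.3],
    [-0.706,0.105,0.15,0,0,0.538,0.3],
    [-0.706,0.105,0.15,0,0,0.538,0.3],
    [-0.706,0.105,0.15,0,0,0.538,0.3],
    [-0.706,0.105,0.15,0,0,0.538,0.3],
    [-0.706,0.105,0.15,0,0,0.538,0.3],
    [-0.706,0.105,0.15,0,0,0.538,0.3],
    [-0.706,0.105,0.15,0,0,0.538,0.3],
    [-0.706,0.105,0.15,0,0,0.538,0.3],
    [-0.706,0.105,0.15,0,0,0.538,0.3]
  ]
}}

```text
clock: 2.15
position: [0.4726, -0.1018, 0.125]
tool_rot: [-3.141, 0.0, 0.447]
force: [-0.3, -0.2, 0.3]
grip_width: 0.0596
finger_force: 0.0
```

Run:
```python
from m import *
plan([(.4724,-.103,.1,25.4),(.4724,-.103,.016,25.4),(.4724,-.103,.18,25.4),(.49,-.38,.18,0),(.49,-.38,.075,0)])
```

```text
t 2.1 pos [ 0.4726 -0.1018  0.125 ] rpy [-3.141   0.0004  0.4468] w 0.0596 ff 0.0 q7 -0.60 F [-0.3167 -0.1925  0.2575]
(0.4724, -0.103, 0.1, 25.4) [-0.0014  0.002   0.0499] [-0.0003  0.0002  0.0017] rows>=0.5
(0.4724, -0.103, 0.016, 25.4) [ 0.    -0.     0.168] [0. 0. 0.] rows>=1.7
(0.4724, -0.103, 0.18, 25.4) [-0.     0.    -0.328] [0. 0. 0.] rows>=3.3
(0.49, -0.38, 0.18, 0) [-0.2058  0.5155  0.    ] [ 0.     -0.      0.2117] rows>=5.6
(0.49, -0.38, 0.075, 0) [ 0.   -0.    0.21] [0. 0. 0.] rows>=2.1
```

Request:
{"api": "play_rows", "payload": {
  "deltas": [
    [-0.001,0.002,0.218,0,0,0.002,0.3],
    [-0.001,0.002,0.218,0,0,0.002,0.3],
    [-0.001,0.002,0.218,0,0,0.002,0.3],
    [-0.001,0.002,0.218,0,0,0.002,0.3],
    [-0.001,0.002,0.218,0,0,0.002,1],
    [-0.001,0.002,0.218,0,0,0.002,1],
    [-0.001,0.002,0.218,0,0,0.002,1],
    [-0.001,0.002,0.218,0,0,0.002,1],
    [-0.001,0.002,0.218,0,0,0.002,1],
    [-0.001,0.002,0.218,0,0,0.002,1]
  ]
}}

```text
clock: 3.15
position: [0.4728, -0.1038, 0.0163]
tool_rot: [3.141, -0.0, 0.44]
force: [0.1, -0.3, 1.0]
grip_width: 0.0002
finger_force: 0.0
```

Request:
{"api": "play_rows", "payload": {
  "deltas": [
    [0,0,-0.328,0,0,0,1],
    [0,0,-0.328,0,0,0,1],
    [0,0,-0.328,0,0,0,1],
    [0,0,-0.328,0,0,0,1],
    [0,0,-0.328,0,0,0,1]
  ]
}}

```text
clock: 3.65
position: [0.4738, -0.1038, 0.1821]
tool_rot: [3.141, -0.004, 0.441]
force: [-0.6, 0.7, 0.0]
grip_width: 0.0001
finger_force: 0.0
```

Request:
{"api": "play_rows", "payload": {
  "deltas": [
    [-0.206,0.516,0,0,0,0.212,1],
    [-0.206,0.516,0,0,0,0.212,1],
    [-0.206,0.516,0,0,0,0.212,1],
    [-0.206,0.516,0,0,0,0.212,1],
    [-0.206,0.516,0,0,0,0.212,1],
    [-0.206,0.516,0,0,0,0.212,1],
    [-0.206,0.516,0,0,0,0.212,1],
    [-0.206,0.516,0.21,0,0,0.212,1],
    [-0.206,0.516,0.21,0,0,0.212,1],
    [-0.206,0.516,0.21,0,0,0.212,1]
  ]
}}

```text
clock: 4.65
position: [0.4867, -0.3782, 0.0693]
tool_rot: [-3.136, 0.007, -0.004]
force: [0.3, 1.3, 0.3]
grip_width: 0.0002
finger_force: 0.0
```

Run:
```python
from m import *
plan([(.49,-.38,.18,0),(.4936,-.1734,.12,19.7),(.4936,-.1734,.016,19.7),(.4936,-.1734,.18,19.7),(.52,-.42,.18,0),(.52,-.42,.075,0)])
snap('top','t1.png',(280,150,520,300),3.3)
```

```text
t 4.7 pos [ 0.4867 -0.3782  0.0693] rpy [-3.1364  0.0073 -0.0037] w 0.0002 ff 0.0 q7 -0.48 F [0.3407 1.2646 0.2604]
(0.49, -0.38, 0.18, 0) [ 0.0049  0.0023 -0.2215] [-0.0025  0.0035 -0.0018] rows>=2.2
(0.4936, -0.1734, 0.12, 19.7) [ 0.0072 -0.4132  0.12  ] [-0.      0.     -0.1642] rows>=4.3
(0.4936, -0.1734, 0.016, 19.7) [ 0.    -0.     0.208] [0. 0. 0.] rows>=2.1
(0.4936, -0.1734, 0.18, 19.7) [-0.     0.    -0.328] [0. 0. 0.] rows>=3.3
(0.52, -0.42, 0.18, 0) [-0.1165  0.4821  0.    ] [ 0.     -0.      0.1642] rows>=5.0
(0.52, -0.42, 0.075, 0) [ 0.   -0.    0.21] [0. 0. 0.] rows>=2.1
```

View pics/t1.png

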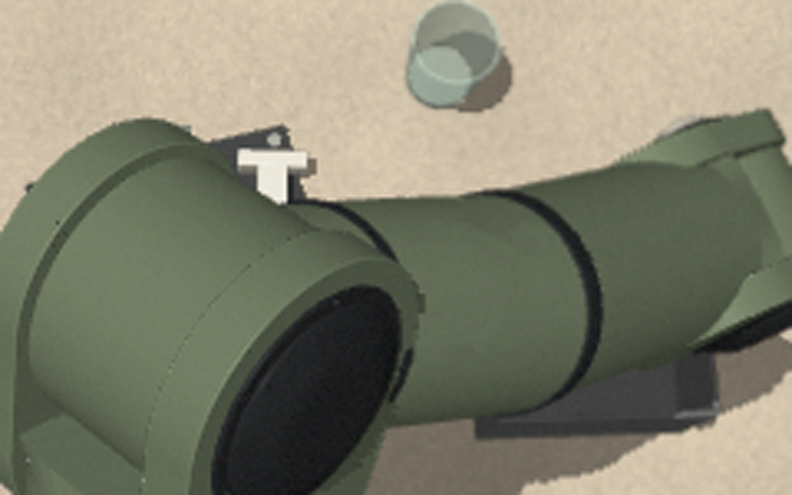

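The fingers closed on nothing, and from above the arm hides the plate. I'll use the side camera.

Run:
```python
from m import *
snap('side','s1.png',(260,180,520,375),3)
```

```text
(no output)
```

View pics/s1.png

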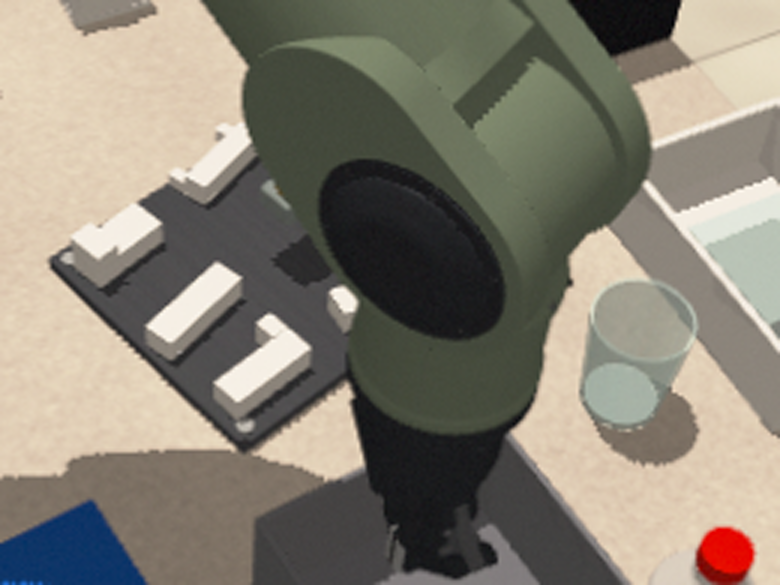

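Run:
```python
from m import *
A=dict(ox=260,oy=180,s=3,n='side')
def rep(nm,P):
    e=[np.linalg.norm(P[i]-P[(i+1)%4]) for i in range(4)]
    print(nm,'c',P.mean(0),'edges',np.array(e)*1e3,'yaw01',np.degrees(np.arctan2(*(P[1]-P[0]+P[2]-P[3])[::-1])))
rep('bar',q([(145,326),(218,262),(243,283),(175,348)],.034,**A))
rep('ell',q([(214,380),(282,325),(312,353),(240,402)],.034,**A))
print('FR,FL',q([(246,440),(52,262)],.012,**A), q([(133,565),(565,462)],.012))
B=dict(ox=270,oy=215,s=2.5,n='side')
rep('bar before',q([(522-425,190),(583-425,132),(602-425,147),(545-425,208)],.034,**B))
```

```text
bar c [ 0.4743 -0.1031] edges [77.7614 26.4688 75.2253 28.6889] yaw01 25.432900512168246
ell c [ 0.4949 -0.1702] edges [67.2239 31.6042 64.9657 25.3118] yaw01 17.978446843411
FR,FL [[ 0.4651 -0.2087]
 [ 0.3995 -0.0073]] [[ 0.3973 -0.0062]
 [ 0.4594 -0.2137]]
bar before c [ 0.4734 -0.1061] edges [81.4615 23.3625 80.9868 27.0808] yaw01 28.122516507908117
```

Run:
```python
from m import *
p,r,s=T()
for d in (0,.073,.15): print((proj('side',p-r[:,2]*d)-[260,180])*3, (proj('top',p-r[:,2]*d)-[280,150])*3.3)
print(proj('side',(.505,-.387,.005)),s['qpos'])
```

```text
[403.9183 587.3204] [577.0803 341.4798]
[415.8905 524.1745] [600.7017 323.6995]
[430.0385 448.636 ] [628.5103 302.7401]
[400.4483 393.1555] [ 0.137   0.7803  0.6771  1.7355 -0.6227  0.8553 -0.4774]
```

Request:
{"api": "play_rows", "payload": {
  "deltas": [
    [0,0,-0.22,0,0,0,1],
    [0,0,-0.22,0,0,0,1],
    [0,0,-0.22,0,0,0,1],
    [0.005,-0.5,-0.22,0,0,-0.164,0.5],
    [0.005,-0.5,-0.22,0,0,-0.164,0.5],
    [0.005,-0.5,-0.22,0,0,-0.164,0.5],
    [0.005,-0.5,-0.22,0,0,-0.164,0.5],
    [0.005,-0.5,-0.22,0,0,-0.164,0.5],
    [0.005,-0.5,-0.22,0,0,-0.164,0.5],
    [0.005,-0.5,-0.22,0,0,-0.164,0.5]
  ]
}}

```text
clock: 5.75
position: [0.4938, -0.13, 0.187]
tool_rot: [3.141, -0.003, 0.342]
force: [-0.6, -0.3, -0.2]
grip_width: 0.0428
finger_force: 0.0
```

Run:
```python
from m import *
plan([(.4724,-.103,.016,25.4)])
p,r,s=T()
a=proj('side',p).astype(int)
snap('side','s2.png',(a[0]-100,a[1]-80,a[0]+100,a[1]+70),4)
print(a,(proj('side',p)-a+[100,80])*4,(proj('side',p+r[:,1]*s['grip_width']/2)-a+[100,80])*4,(proj('side',p-r[:,1]*s['grip_width']/2)-a+[100,80])*4)
```

```text
t 5.8 pos [ 0.4938 -0.13    0.187 ] rpy [ 3.1411 -0.0027  0.3423] w 0.0428 ff 0.0 q7 -0.69 F [-0.5839 -0.2559 -0.1783]
(0.4724, -0.103, 0.016, 25.4) [-0.0231 -0.0655  0.3419] [ 0.0003 -0.0013 -0.0482] rows>=3.5
[339 238] [401.5373 320.4646] [433.3155 344.6035] [370.3822 296.8052]
```

View pics/s2.png

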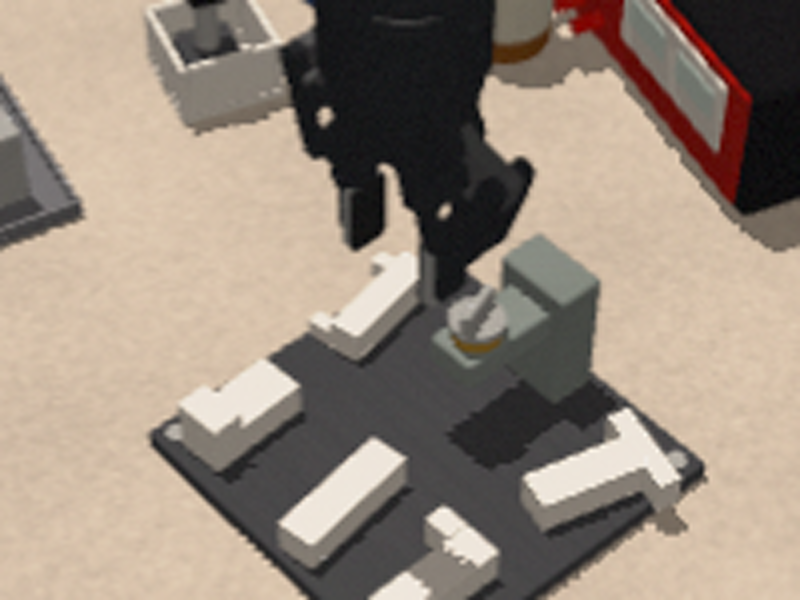

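The tips appear about 20 mm higher than the reported TCP would put them. That explains the miss, since nothing was touched at 0.016. I'll grasp the bar at a reported z of -0.003 instead: shut at 0.016, the fingers cleared the bar's 34 mm top, so the tips will still stay above the 12 mm plate.

Request:
{"api": "play_rows", "payload": {
  "deltas": [
    [-0.023,-0.066,0.1,0,0,-0.048,0.3],
    [-0.023,-0.066,0.2,0,0,-0.048,0.3],
    [-0.023,-0.066,0.3,0,0,-0.048,0.3],
    [-0.023,-0.066,0.36,0,0,-0.048,0.3],
    [-0.023,-0.066,0.38,0,0,-0.048,0.3],
    [-0.023,-0.066,0.38,0,0,-0.048,0.3],
    [-0.023,-0.066,0.38,0,0,-0.048,0.3]
  ]
}}

```text
clock: 6.5
position: [0.4721, -0.1049, -0.0031]
tool_rot: [3.14, -0.002, 0.439]
force: [0.1, -0.1, 0.0]
grip_width: 0.0601
finger_force: 0.0
```

Request:
{"api": "play_rows", "payload": {
  "deltas": [
    [0,0,0,0,0,0,1],
    [0,0,0,0,0,0,1],
    [0,0,0,0,0,0,1],
    [0,0,0,0,0,0,1],
    [0,0,0,0,0,0,1]
  ]
}}

```text
clock: 7.0
position: [0.4718, -0.1038, -0.0038]
tool_rot: [3.141, -0.002, 0.44]
force: [-1.9, 1.0, 16.5]
grip_width: 0.0226
finger_force: 28.6
```

Run:
```python
from m import *
plan([(.4724,-.103,.18,25.4),(.49,-.38,.18,0),(.49,-.38,.06,0),(.49,-.38,.18,0),(.4936,-.1734,.12,19.7),(.4936,-.1734,-.004,19.7)])
p,r,s=T()
a=proj('side',p).astype(int)
snap('side','s3.png',(a[0]-80,a[1]-80,a[0]+80,a[1]+40),5)
print((proj('side',p)-a+[80,80])*5)
```

```text
t 7.0 pos [ 0.4718 -0.1038 -0.0038] rpy [ 3.141  -0.0017  0.4404] w 0.0226 ff 28.6 q7 -0.40 F [-1.9442  1.026  16.5168]
(0.4724, -0.103, 0.18, 25.4) [ 0.0023 -0.0008 -0.3676] [ 0.0003 -0.0008 -0.0014] rows>=3.7
(0.49, -0.38, 0.18, 0) [-0.2058  0.5155  0.    ] [ 0.     -0.      0.2117] rows>=5.6
(0.49, -0.38, 0.06, 0) [ 0.   -0.    0.24] [0. 0. 0.] rows>=2.4
(0.49, -0.38, 0.18, 0) [ 0.    0.   -0.24] [0. 0. 0.] rows>=2.4
(0.4936, -0.1734, 0.12, 19.7) [ 0.0072 -0.4132  0.12  ] [-0.      0.     -0.1642] rows>=4.3
(0.4936, -0.1734, -0.004, 19.7) [ 0.    -0.     0.248] [0. 0. 0.] rows>=2.5
[400.659  401.9367]
```

Request:
{"api": "play_rows", "payload": {
  "deltas": [
    [0.002,-0.001,-0.368,0,0,0,1],
    [0.002,-0.001,-0.368,0,0,0,1],
    [0.002,-0.001,-0.368,0,0,0,1],
    [0.002,-0.001,-0.368,0,0,0,1],
    [0.002,-0.001,-0.368,0,0,0,1]
  ]
}}

```text
clock: 7.55
position: [0.4737, -0.1031, 0.1832]
tool_rot: [3.139, -0.006, 0.441]
force: [0.4, -0.5, -1.5]
grip_width: 0.0224
finger_force: 30.3
```

Request:
{"api": "play_rows", "payload": {
  "deltas": [
    [-0.206,0.516,0,0,0,0.212,1],
    [-0.206,0.516,0,0,0,0.212,1],
    [-0.206,0.516,0,0,0,0.212,1],
    [-0.206,0.516,0,0,0,0.212,1],
    [-0.206,0.516,0,0,0,0.212,1],
    [-0.206,0.516,0,0,0,0.212,1],
    [-0.206,0.516,0.05,0,0,0.212,1],
    [-0.206,0.516,0.24,0,0,0.212,1],
    [-0.206,0.516,0.24,0,0,0.212,1],
    [-0.206,0.516,0.24,0,0,0.212,1]
  ]
}}

```text
clock: 8.55
position: [0.486, -0.3779, 0.0542]
tool_rot: [-3.137, 0.007, -0.004]
force: [-1.7, 0.8, -0.2]
grip_width: 0.0224
finger_force: 30.3
```

Request:
{"api": "play_rows", "payload": {
  "deltas": [
    [0,0,0,0,0,0,0.3],
    [0,0,0,0,0,0,0.3],
    [0,0,0,0,0,0,0.3],
    [0,0,-0.24,0,0,0,0.3],
    [0,0,-0.24,0,0,0,0.3],
    [0,0,-0.24,0,0,0,0.3],
    [0,0,-0.24,0,0,0,0.3]
  ]
}}

```text
clock: 9.25
position: [0.4899, -0.3814, 0.1836]
tool_rot: [3.139, -0.006, -0.004]
force: [0.4, -0.7, -0.6]
grip_width: 0.0597
finger_force: 0.0
```

Request:
{"api": "play_rows", "payload": {
  "deltas": [
    [0.007,-0.413,0,0,0,-0.164,0.3],
    [0.007,-0.413,0,0,0,-0.164,0.3],
    [0.007,-0.413,0,0,0,-0.164,0.3],
    [0.007,-0.413,0.1,0,0,-0.164,0.3],
    [0.007,-0.413,0.1,0,0,-0.164,0.3],
    [0.007,-0.413,0.1,0,0,-0.164,0.3],
    [0.007,-0.413,0.1,0,0,-0.164,0.3],
    [0.007,-0.413,0.1,0,0,-0.164,0.3]
  ]
}}

```text
clock: 10.05
position: [0.493, -0.175, 0.1299]
tool_rot: [3.141, -0.001, 0.338]
force: [0.3, 0.3, -0.1]
grip_width: 0.0596
finger_force: 0.0
```

Run:
```python
from m import *
plan([(.4936,-.1734,.002,19.7),(.4936,-.1734,.18,19.7),(.52,-.42,.18,0),(.52,-.42,.06,0),(.52,-.42,.18,0),(.4468,-.024,.18,20.8),(.4468,-.024,.002,20.8)])
snap('side','s4.png',(260,200,500,380),3.3)
```

```text
t 10.1 pos [ 0.493  -0.175   0.1299] rpy [ 3.1406 -0.0009  0.3384] w 0.0596 ff 0.0 q7 -0.52 F [ 0.2889  0.2503 -0.1051]
(0.4936, -0.1734, 0.002, 19.7) [ 0.0019 -0.0029  0.2558] [ 0.0005 -0.0004 -0.0026] rows>=2.6
(0.4936, -0.1734, 0.18, 19.7) [-0.     0.    -0.356] [0. 0. 0.] rows>=3.6
(0.52, -0.42, 0.18, 0) [-0.1165  0.4821  0.    ] [ 0.     -0.      0.1642] rows>=5.0
(0.52, -0.42, 0.06, 0) [ 0.   -0.    0.24] [0. 0. 0.] rows>=2.4
(0.52, -0.42, 0.18, 0) [ 0.    0.   -0.24] [0. 0. 0.] rows>=2.4
(0.4468, -0.024, 0.18, 20.8) [-0.1464 -0.792  -0.    ] [ 0.      0.     -0.1733] rows>=8.1
(0.4468, -0.024, 0.002, 20.8) [ 0.    -0.     0.356] [0. 0. 0.] rows>=3.6
```

View pics/s4.png

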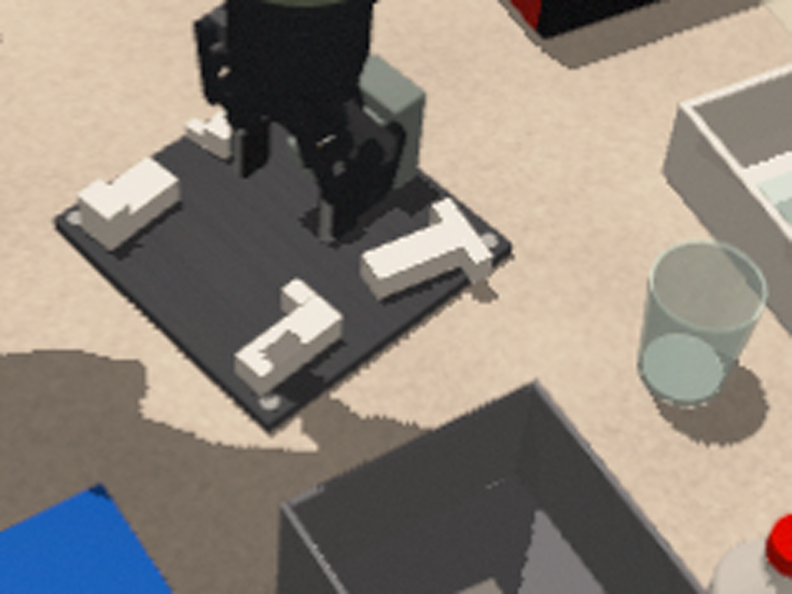

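The bar is off the plate and shows in the bin at crop (470,590). The ell at (290,340), step, comb and tee are where they were. Next is the ell.

Request:
{"api": "play_rows", "payload": {
  "deltas": [
    [0.002,-0.003,0.1,0,0,-0.003,0.3],
    [0.002,-0.003,0.2,0,0,-0.003,0.3],
    [0.002,-0.003,0.256,0,0,-0.003,0.3],
    [0.002,-0.003,0.256,0,0,-0.003,0.3],
    [0.002,-0.003,0.256,0,0,-0.003,0.3],
    [0.002,-0.003,0.256,0,0,-0.003,1],
    [0.002,-0.003,0.256,0,0,-0.003,1],
    [0.002,-0.003,0.256,0,0,-0.003,1],
    [0.002,-0.003,0.256,0,0,-0.003,1],
    [0.002,-0.003,0.256,0,0,-0.003,1]
  ]
}}

```text
clock: 11.1
position: [0.4934, -0.1719, 0.0014]
tool_rot: [3.141, -0.0, 0.346]
force: [0.1, 0.4, -0.9]
grip_width: -0.0003
finger_force: 0.0
```

Request:
{"api": "play_rows", "payload": {
  "deltas": [
    [0,0,-0.356,0,0,0,1],
    [0,0,-0.356,0,0,0,1],
    [0,0,-0.356,0,0,0,1],
    [0,0,-0.356,0,0,0,1],
    [0,0,-0.356,0,0,0,1]
  ]
}}

```text
clock: 11.6
position: [0.4948, -0.1725, 0.1826]
tool_rot: [3.139, -0.005, 0.346]
force: [0.6, -0.9, -0.0]
grip_width: 0.0004
finger_force: 0.0
```

Request:
{"api": "play_rows", "payload": {
  "deltas": [
    [-0.117,0.482,0,0,0,0.164,1],
    [-0.117,0.482,0,0,0,0.164,1],
    [-0.117,0.482,0,0,0,0.164,1],
    [-0.117,0.482,0,0,0,0.164,1],
    [-0.117,0.482,0,0,0,0.164,1],
    [-0.117,0.482,0,0,0,0.164,1],
    [-0.117,0.482,0.05,0,0,0.164,1],
    [-0.117,0.482,0.22,0,0,0.164,1],
    [-0.117,0.482,0.22,0,0,0.164,1],
    [-0.117,0.482,0.22,0,0,0.164,1]
  ]
}}

```text
clock: 12.6
position: [0.5178, -0.4162, 0.0642]
tool_rot: [-3.137, 0.006, 0.002]
force: [0.9, 0.0, -0.4]
grip_width: -0.0004
finger_force: 0.0
```

Request:
{"api": "play_rows", "payload": {
  "deltas": [
    [0,0,0,0,0,0,0.3],
    [0,0,0,0,0,0,0.3],
    [0,0,0,0,0,0,0.3],
    [0,0,-0.22,0,0,0,0.3],
    [0,0,-0.22,0,0,0,0.3],
    [0,0,-0.22,0,0,0,0.3],
    [0,0,-0.22,0,0,0,0.3]
  ]
}}

```text
clock: 13.3
position: [0.5209, -0.4194, 0.1824]
tool_rot: [3.139, -0.004, 0.003]
force: [0.2, -0.3, -0.9]
grip_width: 0.0599
finger_force: 0.0
```

Request:
{"api": "play_rows", "payload": {
  "deltas": [
    [-0.146,-0.792,0,0,0,-0.173,0.3],
    [-0.146,-0.792,0,0,0,-0.173,0.3],
    [-0.146,-0.792,0,0,0,-0.173,0.3],
    [-0.146,-0.792,0,0,0,-0.173,0.3],
    [-0.146,-0.792,0,0,0,-0.173,0.3],
    [-0.146,-0.792,0,0,0,-0.173,0.3],
    [-0.146,-0.792,0,0,0,-0.173,0.3],
    [-0.146,-0.792,0,0,0,-0.173,0.3],
    [-0.146,-0.792,0,0,0,-0.173,0.3],
    [-0.146,-0.792,0,0,0,-0.173,0.3]
  ]
}}

```text
clock: 14.3
position: [0.4456, -0.0212, 0.1789]
tool_rot: [-3.141, 0.0, 0.369]
force: [-0.2, 0.4, 1.3]
grip_width: 0.0595
finger_force: 0.0
```

Run:
```python
from m import *
blobs()
plan([(.4468,-.024,.002,20.8),(.4468,-.024,.18,20.8),(.52,-.35,.18,0),(.52,-.35,.06,0),(.52,-.35,.18,0),(.5511,.0198,.18,29),(.5511,.0198,.002,29)])
```

```text
blob [ 0.401  -0.0649] [ 6.6 42.2] 76.6 203.5
blob [ 0.5876 -0.1457] [63.9 35.7] 74.9 724.0
t 14.3 pos [ 0.4459 -0.0227  0.179 ] rpy [3.1415 0.0001 0.3658] w 0.0597 ff 0.0 q7 -0.88 F [-0.0886  0.4066 -0.2326]
(0.4468, -0.024, 0.002, 20.8) [0.0009 0.003  0.354 ] [0.0001 0.     0.0013] rows>=3.5
(0.4468, -0.024, 0.18, 20.8) [-0.     0.    -0.356] [0. 0. 0.] rows>=3.6
(0.52, -0.35, 0.18, 0) [-0.0947  0.6615  0.    ] [ 0.     -0.      0.1733] rows>=6.7
(0.52, -0.35, 0.06, 0) [ 0.   -0.    0.24] [0. 0. 0.] rows>=2.4
(0.52, -0.35, 0.18, 0) [ 0.    0.   -0.24] [0. 0. 0.] rows>=2.4
(0.5511, 0.0198, 0.18, 29) [ 0.0622 -0.7396 -0.    ] [ 0.      0.     -0.2417] rows>=7.4
(0.5511, 0.0198, 0.002, 29) [ 0.    -0.     0.356] [0. 0. 0.] rows>=3.6
```

Run:
```python
from m import *
for p,t in [((.4938,-.13,.187),(339,226)),((.493,-.175,.1299),(347.6,262.4))]:
    for d in (0,.01,.02,.03,.04): print(d,proj('side',np.array(p)+[0,0,d]),t)
snap('side','s5.png',(260,200,440,335),4.4)
```

```text
0 [339.381  238.0964] (339, 226)
0.01 [339.4423 234.5135] (339, 226)
0.02 [339.5042 230.8803] (339, 226)
0.03 [339.5667 227.1959] (339, 226)
0.04 [339.6298 223.4592] (339, 226)
0 [348.418 273.929] (347.6, 262.4)
0.01 [348.544  270.6454] (347.6, 262.4)
0.02 [348.6716 267.3153] (347.6, 262.4)
0.03 [348.8006 263.9376] (347.6, 262.4)
0.04 [348.9311 260.5116] (347.6, 262.4)
```

View pics/s5.png

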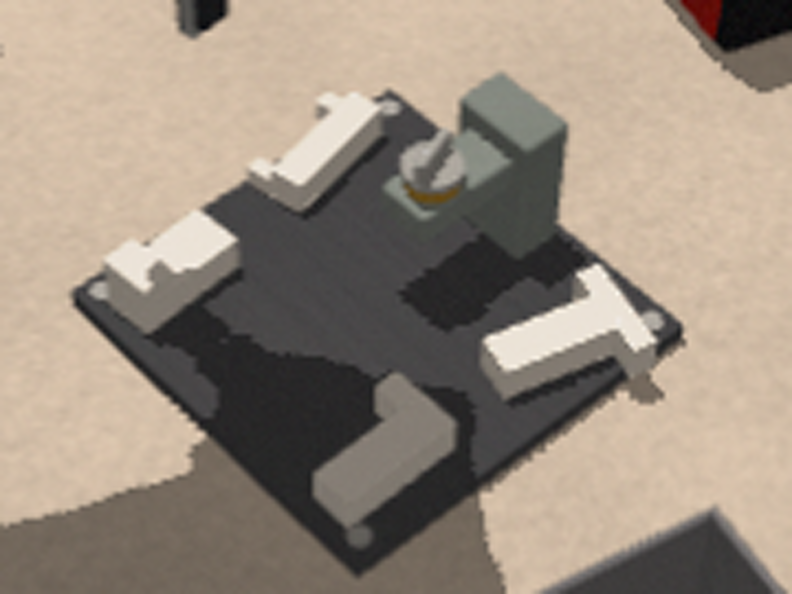

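All four pieces are untouched. The tips really sit about 31 mm above the reported z, so I'll grasp at a reported z of -0.013, which puts the tips about 7 mm above the plate. The step is next.

Request:
{"api": "play_rows", "payload": {
  "deltas": [
    [0.001,0.003,0.1,0,0,0,0.3],
    [0.001,0.003,0.2,0,0,0,0.3],
    [0.001,0.003,0.3,0,0,0,0.3],
    [0.001,0.003,0.36,0,0,0,0.3],
    [0.001,0.003,0.384,0,0,0,0.3],
    [0.001,0.003,0.384,0,0,0,0.3],
    [0.001,0.003,0.384,0,0,0,1],
    [0.001,0.003,0.384,0,0,0,1],
    [0.001,0.003,0.384,0,0,0,1],
    [0.001,0.003,0.384,0,0,0,1]
  ]
}}

```text
clock: 15.4
position: [0.4476, -0.0244, -0.0119]
tool_rot: [3.141, -0.002, 0.365]
force: [-2.0, -3.2, 8.8]
grip_width: 0.0288
finger_force: 30.3
```

Request:
{"api": "play_rows", "payload": {
  "deltas": [
    [0,0,-0.386,0,0,0,1],
    [0,0,-0.386,0,0,0,1],
    [0,0,-0.386,0,0,0,1],
    [0,0,-0.386,0,0,0,1],
    [0,0,-0.386,0,0,0,1]
  ]
}}

```text
clock: 15.9
position: [0.4491, -0.0238, 0.1847]
tool_rot: [3.141, -0.007, 0.365]
force: [0.8, 1.4, -0.7]
grip_width: 0.0295
finger_force: 30.4
```

Request:
{"api": "play_rows", "payload": {
  "deltas": [
    [-0.095,0.662,0,0,0,0.173,1],
    [-0.095,0.662,0,0,0,0.173,1],
    [-0.095,0.662,0,0,0,0.173,1],
    [-0.095,0.662,0,0,0,0.173,1],
    [-0.095,0.662,0,0,0,0.173,1],
    [-0.095,0.662,0,0,0,0.173,1],
    [-0.095,0.662,0,0,0,0.173,1],
    [-0.095,0.662,0,0,0,0.173,1],
    [-0.095,0.662,0,0,0,0.173,1]
  ]
}}

```text
clock: 16.8
position: [0.5201, -0.3505, 0.1798]
tool_rot: [-3.141, 0.0, 0.001]
force: [-0.7, 1.1, -1.3]
grip_width: 0.0291
finger_force: 30.3
```

Request:
{"api": "play_rows", "payload": {
  "deltas": [
    [0,0,0.28,0,0,0,1],
    [0,0,0.28,0,0,0,1],
    [0,0,0.28,0,0,0,1],
    [0,0,0.28,0,0,0,1],
    [0,0,0.28,0,0,0,0.3],
    [0,0,0.28,0,0,0,0.3],
    [0,0,0,0,0,0,0.3],
    [0,0,0,0,0,0,0.3],
    [0,0,0,0,0,0,0.3],
    [0,0,0,0,0,0,0.3]
  ]
}}

```text
clock: 17.8
position: [0.5227, -0.3522, 0.188]
tool_rot: [3.137, -0.009, 0.002]
force: [0.2, -0.7, -0.5]
grip_width: 0.0597
finger_force: 0.0
```

Request:
{"api": "play_rows", "payload": {
  "deltas": [
    [0.062,-0.74,0,0,0,-0.242,0.3],
    [0.062,-0.74,0,0,0,-0.242,0.3],
    [0.062,-0.74,0,0,0,-0.242,0.3],
    [0.062,-0.74,0,0,0,-0.242,0.3],
    [0.062,-0.74,0,0,0,-0.242,0.3],
    [0.062,-0.74,0,0,0,-0.242,0.3],
    [0.062,-0.74,0,0,0,-0.242,0.3],
    [0.062,-0.74,0,0,0,-0.242,0.3],
    [0.062,-0.74,0,0,0,-0.242,0.3],
    [0.062,-0.74,0,0,0,-0.242,0.3]
  ]
}}

```text
clock: 18.8
position: [0.5511, 0.0199, 0.1816]
tool_rot: [3.141, -0.002, 0.51]
force: [0.9, -1.0, 0.1]
grip_width: 0.0599
finger_force: 0.0
```

Run:
```python
from m import *
blobs()
plan([(.5511,.0198,-.013,29),(.5511,.0198,.18,29),(.5,-.35,.18,0),(.5,-.35,.04,0),(.5,-.35,.18,0),(.4936,-.1734,.15,19.7),(.4936,-.1734,-.013,19.7)])
```

```text
blob [ 0.4861 -0.1976] [39.8 20.9] 76.0 308.5
blob [ 0.4811 -0.0038] [78.5 35.7] 76.6 794.0
blob [ 0.6403 -0.1292] [22.2 36.7] 77.5 241.5
t 18.9 pos [0.551  0.0191 0.1814] rpy [ 3.141  -0.0017  0.5086] w 0.0599 ff 0.0 q7 -0.78 F [-0.209   0.7887 -0.6889]
(0.5511, 0.0198, -0.013, 29) [ 0.0003 -0.0013  0.3888] [ 0.0003 -0.0008  0.0012] rows>=3.9
(0.5511, 0.0198, 0.18, 29) [ 0.     0.    -0.386] [0. 0. 0.] rows>=3.9
(0.5, -0.35, 0.18, 0) [-0.448   0.5973  0.    ] [-0.     -0.      0.2417] rows>=7.5
(0.5, -0.35, 0.04, 0) [ 0.   -0.    0.28] [0. 0. 0.] rows>=2.8
(0.5, -0.35, 0.18, 0) [ 0.    0.   -0.28] [0. 0. 0.] rows>=2.8
(0.4936, -0.1734, 0.15, 19.7) [-0.0128 -0.3532  0.06  ] [-0.      0.     -0.1642] rows>=3.6
(0.4936, -0.1734, -0.013, 19.7) [ 0.    -0.     0.326] [0. 0. 0.] rows>=3.3
```

Request:
{"api": "play_rows", "payload": {
  "deltas": [
    [0,-0.001,0.1,0,0,0,0.3],
    [0,-0.001,0.2,0,0,0,0.3],
    [0,-0.001,0.3,0,0,0,0.3],
    [0,-0.001,0.36,0,0,0,0.3],
    [0,-0.001,0.389,0,0,0,0.3],
    [0,-0.001,0.389,0,0,0,0.3],
    [0,-0.001,0.389,0,0,0,1],
    [0,-0.001,0.389,0,0,0,1],
    [0,-0.001,0.389,0,0,0,1],
    [0,-0.001,0.389,0,0,0,1]
  ]
}}

```text
clock: 19.85
position: [0.5514, 0.0205, -0.0129]
tool_rot: [3.141, -0.002, 0.51]
force: [-1.3, -0.7, 13.2]
grip_width: 0.0193
finger_force: 29.2
```

Request:
{"api": "play_rows", "payload": {
  "deltas": [
    [0,0,-0.386,0,0,0,1],
    [0,0,-0.386,0,0,0,1],
    [0,0,-0.386,0,0,0,1],
    [0,0,-0.386,0,0,0,1],
    [0,0,-0.386,0,0,0,1]
  ]
}}

```text
clock: 20.35
position: [0.5529, 0.0203, 0.1844]
tool_rot: [3.14, -0.008, 0.509]
force: [0.3, 0.9, -0.9]
grip_width: 0.0189
finger_force: 30.7
```

Request:
{"api": "play_rows", "payload": {
  "deltas": [
    [-0.516,0.72,0,0,0,0.242,1],
    [-0.516,0.72,0,0,0,0.242,1],
    [-0.516,0.72,0,0,0,0.242,1],
    [-0.516,0.72,0,0,0,0.242,1],
    [-0.516,0.72,0,0,0,0.242,1],
    [-0.516,0.72,0,0,0,0.242,1],
    [-0.516,0.72,0,0,0,0.242,1],
    [-0.516,0.72,0,0,0,0.242,1],
    [-0.516,0.72,0,0,0,0.242,1],
    [-0.516,0.72,0,0,0,0.242,1]
  ]
}}

```text
clock: 21.35
position: [0.4976, -0.4258, 0.1791]
tool_rot: [3.139, 0.001, -0.004]
force: [-0.9, 1.2, -0.7]
grip_width: 0.0191
finger_force: 30.6
```

Run:
```python
from m import *
plan([(.5,-.42,.04,0),(.5,-.42,.18,0),(.4936,-.1734,.15,19.7)])
```

```text
t 21.4 pos [ 0.4976 -0.4258  0.1791] rpy [ 3.1385  0.0006 -0.0042] w 0.0191 ff 30.6 q7 -0.49 F [-0.8676  1.1989 -0.7131]
(0.5, -0.42, 0.04, 0) [ 0.005  -0.0125  0.2782] [ 0.0015  0.0003 -0.002 ] rows>=2.8
(0.5, -0.42, 0.18, 0) [ 0.    0.   -0.28] [0. 0. 0.] rows>=2.8
(0.4936, -0.1734, 0.15, 19.7) [-0.0128 -0.4932  0.06  ] [-0.      0.     -0.1642] rows>=5.0
```

Request:
{"api": "play_rows", "payload": {
  "deltas": [
    [0.005,-0.013,0.278,0,0,0,1],
    [0.005,-0.013,0.278,0,0,0,1],
    [0.005,-0.013,0.278,0,0,0,1],
    [0.005,-0.013,0.278,0,0,0,1],
    [0.005,-0.013,0.278,0,0,0,0.3],
    [0.005,-0.013,0.278,0,0,0,0.3],
    [0.005,-0.013,0,0,0,0,0.3],
    [0.005,-0.013,0,0,0,0,0.3],
    [0.005,-0.013,0,0,0,0,0.3],
    [0.005,-0.013,0,0,0,0,0.3]
  ]
}}

```text
clock: 22.35
position: [0.5049, -0.4157, 0.1865]
tool_rot: [3.136, -0.008, 0.002]
force: [-0.6, -0.3, 0.0]
grip_width: 0.0599
finger_force: 0.0
```

Request:
{"api": "play_rows", "payload": {
  "deltas": [
    [-0.013,-0.493,0,0,0,-0.164,0.3],
    [-0.013,-0.493,0,0,0,-0.164,0.3],
    [-0.013,-0.493,0,0,0,-0.164,0.3],
    [-0.013,-0.493,0.06,0,0,-0.164,0.3],
    [-0.013,-0.493,0.06,0,0,-0.164,0.3],
    [-0.013,-0.493,0.06,0,0,-0.164,0.3],
    [-0.013,-0.493,0.06,0,0,-0.164,0.3],
    [-0.013,-0.493,0.06,0,0,-0.164,0.3]
  ]
}}

```text
clock: 23.15
position: [0.4967, -0.1679, 0.1499]
tool_rot: [3.14, -0.002, 0.345]
force: [-1.3, -0.2, 1.2]
grip_width: 0.0597
finger_force: 0.0
```

Run:
```python
from m import *
def sblob():
    im=grab_frame('side').astype(int); m=((im.min(2)>95)&(im.max(2)-im.min(2)<34)).astype(np.uint8)
    St=R.from_euler('z',.2879).as_matrix()[:2,:2]
    poly=np.array([proj('side',(*(np.array([.5332,-.0789])+St@np.array(c)),.012)) for c in [(-.12,-.12),(.1,-.12),(.1,.12),(-.12,.12)]],np.int32)
    k=np.zeros_like(m);cv2.fillPoly(k,[poly],1);cs,_=cv2.findContours(m*k,0,2)
    for c in cs:
        if cv2.contourArea(c)>60: (u,v),wh,a=cv2.minAreaRect(c);print('s',(round(u),round(v)),px('side',u,v,.025)[:2],np.array(wh).round(),round(a),cv2.contourArea(c))
sblob()
plan([(.4936,-.1734,-.013,19.7),(.4936,-.1734,.18,19.7),(.53,-.40,.18,0),(.53,-.40,.04,0),(.53,-.40,.18,0),(.598,-.1438,.15,2.3),(.598,-.1438,-.013,2.3)])
```

```text
s (345, 304) [ 0.4914 -0.1686] [22. 37.] 41 558.5
s (391, 279) [ 0.6082 -0.1497] [29. 40.] 54 587.5
t 23.2 pos [ 0.4965 -0.1681  0.1497] rpy [ 3.1405 -0.0016  0.3444] w 0.0595 ff 0.0 q7 -0.53 F [-0.3948  0.0862 -0.9105]
(0.4936, -0.1734, -0.013, 19.7) [-0.0095  0.0076  0.3254] [ 0.0005 -0.0007  0.0003] rows>=3.3
(0.4936, -0.1734, 0.18, 19.7) [-0.     0.    -0.386] [0. 0. 0.] rows>=3.9
(0.53, -0.4, 0.18, 0) [-0.0842  0.4512  0.    ] [ 0.     -0.      0.1642] rows>=4.6
(0.53, -0.4, 0.04, 0) [ 0.   -0.    0.28] [0. 0. 0.] rows>=2.8
(0.53, -0.4, 0.18, 0) [ 0.    0.   -0.28] [0. 0. 0.] rows>=2.8
(0.598, -0.1438, 0.15, 2.3) [ 0.136  -0.5124  0.06  ] [ 0.      0.     -0.0192] rows>=5.3
(0.598, -0.1438, -0.013, 2.3) [ 0.    -0.     0.326] [0. 0. 0.] rows>=3.3
```

Both remaining pieces are in place, and the step and comb are gone from the plate. Next is the ell.

Request:
{"api": "play_rows", "payload": {
  "deltas": [
    [-0.01,0.008,0.1,0,0,0,0.3],
    [-0.01,0.008,0.2,0,0,0,0.3],
    [-0.01,0.008,0.28,0,0,0,0.3],
    [-0.01,0.008,0.325,0,0,0,0.3],
    [-0.01,0.008,0.325,0,0,0,0.3],
    [-0.01,0.008,0.325,0,0,0,1],
    [-0.01,0.008,0.325,0,0,0,1],
    [-0.01,0.008,0.325,0,0,0,1],
    [-0.01,0.008,0.325,0,0,0,1],
    [-0.01,0.008,0.325,0,0,0,1]
  ]
}}

```text
clock: 24.2
position: [0.4938, -0.1728, -0.0122]
tool_rot: [3.14, -0.002, 0.346]
force: [-1.3, -0.9, 8.5]
grip_width: 0.0234
finger_force: 28.9
```

Request:
{"api": "play_rows", "payload": {
  "deltas": [
    [0,0,-0.386,0,0,0,1],
    [0,0,-0.386,0,0,0,1],
    [0,0,-0.386,0,0,0,1],
    [0,0,-0.386,0,0,0,1],
    [0,0,-0.386,0,0,0,1]
  ]
}}

```text
clock: 24.7
position: [0.4951, -0.1731, 0.1848]
tool_rot: [3.138, -0.008, 0.346]
force: [0.4, -0.5, -1.4]
grip_width: 0.0232
finger_force: 30.9
```

Request:
{"api": "play_rows", "payload": {
  "deltas": [
    [-0.084,0.451,0,0,0,0.164,1],
    [-0.084,0.451,0,0,0,0.164,1],
    [-0.084,0.451,0,0,0,0.164,1],
    [-0.084,0.451,0,0,0,0.164,1],
    [-0.084,0.451,0,0,0,0.164,1],
    [-0.084,0.451,0,0,0,0.164,1],
    [-0.084,0.451,0,0,0,0.164,1],
    [-0.084,0.451,0,0,0,0.164,1]
  ]
}}

```text
clock: 25.5
position: [0.53, -0.3975, 0.1794]
tool_rot: [-3.141, -0.0, 0.003]
force: [0.4, 0.5, -1.3]
grip_width: 0.0228
finger_force: 30.8
```

Request:
{"api": "play_rows", "payload": {
  "deltas": [
    [0,0,0.27,0,0,0,1],
    [0,0,0.27,0,0,0,1],
    [0,0,0.27,0,0,0,1],
    [0,0,0.27,0,0,0,1],
    [0,0,0.27,0,0,0,0.3],
    [0,0,0.27,0,0,0,0.3],
    [0,0,0,0,0,0,0.3],
    [0,0,0,0,0,0,0.3],
    [0,0,0,0,0,0,0.3],
    [0,0,0,0,0,0,0.3]
  ]
}}

```text
clock: 26.5
position: [0.5315, -0.4006, 0.1866]
tool_rot: [3.137, -0.008, 0.002]
force: [0.1, 0.0, -0.4]
grip_width: 0.06
finger_force: 0.0
```

Request:
{"api": "play_rows", "payload": {
  "deltas": [
    [0.136,-0.512,0,0,0,-0.019,0.3],
    [0.136,-0.512,0,0,0,-0.019,0.3],
    [0.136,-0.512,0,0,0,-0.019,0.3],
    [0.136,-0.512,0.06,0,0,-0.019,0.3],
    [0.136,-0.512,0.06,0,0,-0.019,0.3],
    [0.136,-0.512,0.06,0,0,-0.019,0.3],
    [0.136,-0.512,0.06,0,0,-0.019,0.3],
    [0.136,-0.512,0.06,0,0,-0.019,0.3],
    [0.136,-0.512,0.06,0,0,-0.019,0.3]
  ]
}}

```text
clock: 27.4
position: [0.597, -0.1441, 0.1502]
tool_rot: [3.141, -0.001, 0.04]
force: [0.5, -0.8, 1.0]
grip_width: 0.0599
finger_force: 0.0
```

Run:
```python
from m import *
blobs()
plan([(.598,-.1438,-.013,2.3),(.598,-.1438,.18,2.3),(.47,-.41,.18,0),(.47,-.41,.05,0),(.47,-.41,.2,0)])
```

```text
blob [0.4239 0.0046] [38.6 17. ] 76.0 313.0
blob [ 0.5713 -0.1896] [15.5  7.7] 74.1 69.0
blob [ 0.6018 -0.1456] [11.9 27. ] 15.3 126.0
t 27.4 pos [ 0.597  -0.1441  0.15  ] rpy [ 3.1411 -0.0011  0.0402] w 0.0599 ff 0.0 q7 -0.86 F [ 0.1985 -0.3281  0.3628]
(0.598, -0.1438, -0.013, 2.3) [ 0.0017 -0.0007  0.326 ] [ 0.0002 -0.0005  0.    ] rows>=3.3
(0.598, -0.1438, 0.18, 2.3) [ 0.     0.    -0.386] [0. 0. 0.] rows>=3.9
(0.47, -0.41, 0.18, 0) [-0.2772  0.5217  0.    ] [ 0.     -0.      0.0192] rows>=5.9
(0.47, -0.41, 0.05, 0) [ 0.   -0.    0.26] [0. 0. 0.] rows>=2.6
(0.47, -0.41, 0.2, 0) [ 0.   0.  -0.3] [0. 0. 0.] rows>=3.0
```

Request:
{"api": "play_rows", "payload": {
  "deltas": [
    [0.002,0,0.1,0,0,0,0.3],
    [0.002,0,0.2,0,0,0,0.3],
    [0.002,0,0.28,0,0,0,0.3],
    [0.002,0,0.326,0,0,0,0.3],
    [0.002,0,0.326,0,0,0,0.3],
    [0.002,0,0.326,0,0,0,1],
    [0.002,0,0.326,0,0,0,1],
    [0.002,0,0.326,0,0,0,1],
    [0.002,0,0.326,0,0,0,1],
    [0.002,0,0.326,0,0,0,1]
  ]
}}

```text
clock: 28.45
position: [0.5991, -0.1429, -0.012]
tool_rot: [3.141, -0.002, 0.042]
force: [-2.0, -1.3, 8.3]
grip_width: 0.0234
finger_force: 29.6
```

Request:
{"api": "play_rows", "payload": {
  "deltas": [
    [0,0,-0.386,0,0,0,1],
    [0,0,-0.386,0,0,0,1],
    [0,0,-0.386,0,0,0,1],
    [0,0,-0.386,0,0,0,1],
    [0,0,-0.386,0,0,0,1]
  ]
}}

```text
clock: 28.95
position: [0.6004, -0.1436, 0.1858]
tool_rot: [3.14, -0.009, 0.042]
force: [1.6, -0.1, -1.8]
grip_width: 0.0233
finger_force: 30.3
```

Request:
{"api": "play_rows", "payload": {
  "deltas": [
    [-0.277,0.522,0,0,0,0.019,1],
    [-0.277,0.522,0,0,0,0.019,1],
    [-0.277,0.522,0,0,0,0.019,1],
    [-0.277,0.522,0,0,0,0.019,1],
    [-0.277,0.522,0,0,0,0.019,1],
    [-0.277,0.522,0,0,0,0.019,1],
    [-0.277,0.522,0,0,0,0.019,1],
    [-0.277,0.522,0,0,0,0.019,1],
    [-0.277,0.522,0,0,0,0.019,1]
  ]
}}

```text
clock: 29.85
position: [0.4714, -0.4083, 0.1795]
tool_rot: [-3.141, -0.001, 0.003]
force: [-0.2, -0.2, -0.4]
grip_width: 0.023
finger_force: 30.2
```

Request:
{"api": "play_rows", "payload": {
  "deltas": [
    [0,0,0.25,0,0,0,1],
    [0,0,0.25,0,0,0,1],
    [0,0,0.25,0,0,0,1],
    [0,0,0.25,0,0,0,1],
    [0,0,0.25,0,0,0,0.3],
    [0,0,0.25,0,0,0,0.3],
    [0,0,-0.06,0,0,0,0.3],
    [0,0,-0.06,0,0,0,0.3],
    [0,0,-0.06,0,0,0,0.3],
    [0,0,-0.06,0,0,0,0.3]
  ]
}}

```text
clock: 30.85
position: [0.4723, -0.4112, 0.2167]
tool_rot: [3.136, -0.008, 0.002]
force: [-0.9, -0.4, -0.7]
grip_width: 0.0594
finger_force: 0.0
```

Run:
```python
from m import *
plan([(.4,0,.21,45),(.3758,.2398,.21,96)])
```

```text
t 30.9 pos [ 0.4723 -0.4112  0.2167] rpy [ 3.1361 -0.0078  0.0022] w 0.0594 ff 0.0 q7 -0.48 F [-0.9455 -0.4321 -0.6825]
(0.4, 0, 0.21, 45) [-0.1428 -0.8228  0.0078] [ 0.004  -0.0025 -0.3739] rows>=8.4
(0.3758, 0.2398, 0.21, 96) [ 0.3049 -0.3734 -0.    ] [-0.     0.    -0.425] rows>=5.9
```

Request:
{"api": "play_rows", "payload": {
  "deltas": [
    [-0.143,-0.823,0,0,0,-0.374,0.3],
    [-0.143,-0.823,0,0,0,-0.374,0.3],
    [-0.143,-0.823,0,0,0,-0.374,0.3],
    [-0.143,-0.823,0,0,0,-0.374,0.3],
    [-0.143,-0.823,0,0,0,-0.374,0.3],
    [-0.143,-0.823,0,0,0,-0.374,0.3],
    [-0.143,-0.823,0,0,0,-0.374,0.3],
    [-0.143,-0.823,0,0,0,-0.374,0.3],
    [-0.143,-0.823,0,0,0,-0.374,0.3],
    [-0.143,-0.823,0,0,0,-0.374,0.3]
  ]
}}

```text
clock: 31.85
position: [0.3983, 0.005, 0.21]
tool_rot: [-3.141, -0.003, 0.79]
force: [1.2, -0.1, 0.1]
grip_width: 0.0598
finger_force: 0.0
```

Request:
{"api": "play_rows", "payload": {
  "deltas": [
    [0.305,-0.373,0,0,0,-0.42,0.2],
    [0.305,-0.373,0,0,0,-0.42,0.2],
    [0.305,-0.373,0,0,0,-0.42,0.2],
    [0.305,-0.373,0,0,0,-0.42,0.2],
    [0.305,-0.373,0,0,0,-0.42,0.2],
    [0.305,-0.373,0,0,0,-0.42,0.2],
    [0.305,-0.373,0,0,0,-0.42,0.2],
    [0.305,-0.373,0,0,0,-0.42,0.2],
    [0.305,-0.373,0,0,0,-0.42,0.2]
  ]
}}

```text
clock: 32.75
position: [0.3747, 0.241, 0.2095]
tool_rot: [3.141, -0.0, 1.66]
force: [-0.3, -0.6, 0.8]
grip_width: 0.0685
finger_force: 0.0
```

Run:
```python
from m import *
plan([(.3758,.2398,.09,95.5),(.3758,.2398,0,95.5)])
im=grab_frame('side')[:,:,::-1]; tp=grab_frame('top')[:,:,::-1]
o=np.zeros((600,800,3),np.uint8)
a=cv2.resize(im[200:440,270:480],None,fx=1.9,fy=1.9); o[:a.shape[0],:a.shape[1]]=a
b=cv2.resize(tp[180:290,282:392],None,fx=3.6,fy=3.6,interpolation=2); o[:396,402:798]=b
c=cv2.resize(im[120:225,190:320],None,fx=1.35*1.0,fy=1.35); o[456:456+c.shape[0],:c.shape[1]]=c
d=cv2.resize(tp[205:290,415:505],None,fx=2.35,fy=2.35); o[398:398+d.shape[0],402:402+d.shape[1]]=d
cv2.imwrite('pics/m1.png',o); cv2.imwrite('pics/full_m_side.png',im);cv2.imwrite('pics/full_m_top.png',tp)
```

```text
t 32.8 pos [0.3747 0.241  0.2095] rpy [ 3.1411 -0.0004  1.6601] w 0.0685 ff 0.0 q7 -0.47 F [-0.3026 -0.6233  0.8406]
(0.3758, 0.2398, 0.09, 95.5) [-0.0026  0.0019  0.239 ] [ 0.0002 -0.0002 -0.0032] rows>=2.4
(0.3758, 0.2398, 0, 95.5) [ 0.   -0.    0.18] [0. 0. 0.] rows>=1.8
```

View pics/m1.png

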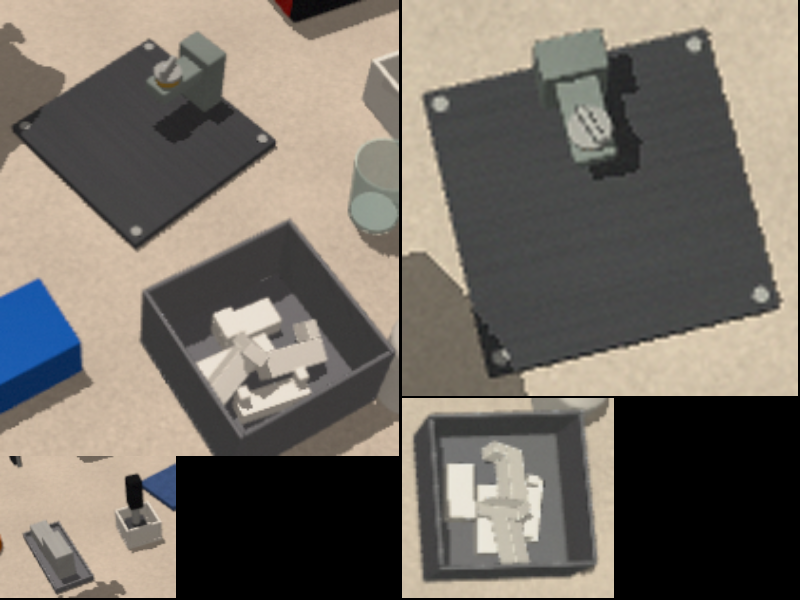

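The top and side views show the plate clear and all five pieces inside the bin, around crop (270,350). Before grasping I'll check that the block hasn't moved.

Run:
```python
from m import *
a=cv2.imread('pics/full_s0.png');b=cv2.imread('pics/full_m_side.png')
d=cv2.absdiff(a,b).max(2)
print('block',(d[165:225,205:262]>40).sum(),'pot',(d[130:192,270:315]>40).sum())
print('shift',cv2.phaseCorrelate(a[160:230,200:270,1].astype(float),b[160:230,200:270,1].astype(float)))
```

```text
block 96 pot 0
shift ((-0.05043975300289816, -0.036221911816184615), 0.7179098978646)
```

Request:
{"api": "play_rows", "payload": {
  "deltas": [
    [-0.003,0.002,0.1,0,0,0,0.2],
    [-0.003,0.002,0.2,0,0,0,0.2],
    [-0.003,0.002,0.239,0,0,0,0.2],
    [-0.003,0.002,0.239,0,0,0,0.2]
  ]
}}

```text
clock: 33.25
position: [0.3743, 0.2391, 0.0876]
tool_rot: [-3.138, 0.003, 1.663]
force: [0.7, -0.1, 0.2]
grip_width: 0.0684
finger_force: 0.0
```

Request:
{"api": "play_rows", "payload": {
  "deltas": [
    [0.003,0.002,0.08,0,0,0,0.2],
    [0.003,0.002,0.15,0,0,0,0.2],
    [0.003,0.002,0.176,0,0,0,0.2],
    [0.003,0.002,0.176,0,0,0,0.2],
    [0.003,0.002,0.176,0,0,0,1],
    [0.003,0.002,0.176,0,0,0,1],
    [0.003,0.002,0.176,0,0,0,1],
    [0.003,0.002,0.176,0,0,0,1],
    [0.003,0.002,0.176,0,0,0,1],
    [0.003,0.002,0.176,0,0,0,1]
  ],
  "newtons": 50
}}

```text
clock: 34.25
position: [0.3772, 0.2429, 0.0031]
tool_rot: [3.139, -0.002, 1.665]
force: [0.3, -1.1, 16.1]
grip_width: 0.0333
finger_force: 48.0
```

Run:
```python
from m import *
S=np.array([.5332,-.0789]); y=.2879; x=np.array([np.cos(y),np.sin(y)]); ax=np.array([.5665,-.0685])
g=ax-.075*x; h=g-.07*x; deg=np.degrees(y); print(ax,S+.035*x,g,h)
plan([(.3758,.2398,.14,95.5),(.40,.05,.14,45),(*h,.1,deg),(*h,.013,deg),(*g,.013,deg)])
```

```text
[ 0.5665 -0.0685] [ 0.5668 -0.069 ] [ 0.4946 -0.0898] [ 0.4275 -0.1097]
t 34.2 pos [0.3772 0.2429 0.0031] rpy [ 3.1392 -0.0017  1.6652] w 0.0333 ff 48.0 q7 -0.24 F [ 0.2646 -1.0991 16.1146]
(0.3758, 0.2398, 0.14, 95.5) [-0.0055 -0.0026 -0.2738] [ 0.0011 -0.0008 -0.0007] rows>=2.7
(0.4, 0.05, 0.14, 45) [-0.3825  0.0118  0.    ] [ 0.     -0.      0.4208] rows>=5.9
(np.float64(0.42746787203652326), np.float64(-0.10967119616852808), 0.1, np.float64(16.4954549218164)) [-0.187   0.2647  0.08  ] [-0.     -0.      0.2375] rows>=3.3
(np.float64(0.42746787203652326), np.float64(-0.10967119616852808), 0.013, np.float64(16.4954549218164)) [ 0.    -0.     0.174] [0. 0. 0.] rows>=1.7
(np.float64(0.4945868303637189), np.float64(-0.08979544629406624), 0.013, np.float64(16.4954549218164)) [ 0.14 -0.   -0.  ] [0. 0. 0.] rows>=1.4
```

Request:
{"api": "play_rows", "payload": {
  "deltas": [
    [0,0,-0.1,0,0,0,1],
    [0,0,-0.2,0,0,0,1],
    [-0.006,-0.003,-0.274,0,0,0,1],
    [-0.006,-0.003,-0.274,0,0,0,1],
    [-0.006,-0.003,-0.274,0,0,0,1]
  ]
}}

```text
clock: 34.75
position: [0.3749, 0.2397, 0.1395]
tool_rot: [3.14, -0.002, 1.666]
force: [-0.6, 0.5, -3.7]
grip_width: 0.0333
finger_force: 52.5
```

Request:
{"api": "play_rows", "payload": {
  "deltas": [
    [-0.383,0.012,0,0,0,0.421,1],
    [-0.383,0.012,0,0,0,0.421,1],
    [-0.383,0.012,0,0,0,0.421,1],
    [-0.383,0.012,0,0,0,0.421,1],
    [-0.383,0.012,0,0,0,0.421,1],
    [-0.383,0.012,0,0,0,0.421,1],
    [-0.383,0.012,0,0,0,0.421,1],
    [-0.383,0.012,0,0,0,0.421,1]
  ]
}}

```text
clock: 35.55
position: [0.3985, 0.049, 0.138]
tool_rot: [-3.141, 0.002, 0.788]
force: [0.5, 0.2, -4.1]
grip_width: 0.0329
finger_force: 52.5
```

Request:
{"api": "play_rows", "payload": {
  "deltas": [
    [-0.187,0.265,0,0,0,0.238,1],
    [-0.187,0.265,0,0,0,0.238,1],
    [-0.187,0.265,0,0,0,0.238,1],
    [-0.187,0.265,0,0,0,0.238,1],
    [-0.187,0.265,0.08,0,0,0.238,1],
    [-0.187,0.265,0.15,0,0,0.238,1],
    [-0.187,0.265,0.15,0,0,0.238,1],
    [-0.187,0.265,0.15,0,0,0.238,1]
  ]
}}

```text
clock: 36.35
position: [0.4259, -0.1111, 0.064]
tool_rot: [-3.141, 0.001, 0.287]
force: [-0.0, 0.1, -3.0]
grip_width: 0.0335
finger_force: 52.7
```

Run:
```python
from m import *
y=.2879; x=np.array([np.cos(y),np.sin(y)]); ax=np.array([.5665,-.0685])
g=ax-.072*x; h=g-.07*x; deg=np.degrees(y)
plan([(*h,.0125,deg),(*g,.0125,deg)])
im=grab_frame('side')[:,:,::-1]; cv2.imwrite('pics/m2.png',cv2.resize(im[200:320,260:400],None,fx=5,fy=5,interpolation=2))
```

```text
t 36.4 pos [ 0.4259 -0.1111  0.064 ] rpy [-3.1412  0.0013  0.2866] w 0.0335 ff 52.7 q7 -0.52 F [-0.0156  0.0851 -3.0454]
(np.float64(0.4303443988219745), np.float64(-0.10881937831676544), 0.0125, np.float64(16.4954549218164)) [ 0.0099 -0.0018  0.103 ] [-0.0002  0.0006 -0.0006] rows>=1.0
(np.float64(0.49746335714917017), np.float64(-0.08894362844230361), 0.0125, np.float64(16.4954549218164)) [ 0.14 -0.   -0.  ] [0. 0. 0.] rows>=1.4
```

View pics/m2.png

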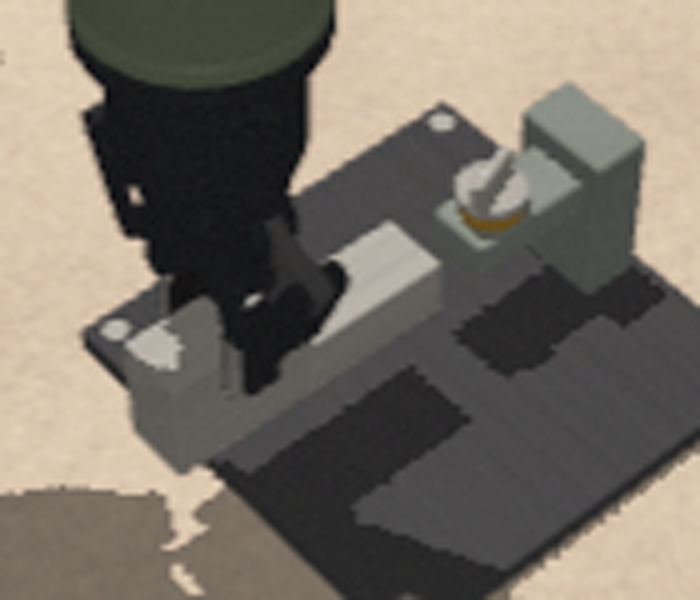

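Run:
```python
from m import *
p,r,s=T()
for z in (.09,.095,.1):
    a,b=px('side',338.4,244.4,z),px('side',348.4,252.4,z); m=(a+b)/2-p; print(z,np.linalg.norm(a-b),r[:,:2].T@m*1e3)
```

```text
0.09 0.030552129221164792 [105.7084  -1.7087]
0.095 0.030378155781647893 [102.7121   1.5605]
0.1 0.03020418234213099 [99.7157  4.8298]
```

Request:
{"api": "play_rows", "payload": {
  "deltas": [
    [0.01,-0.002,0.05,0,0,0,1],
    [0.01,-0.002,0.09,0,0,0,1],
    [0.01,-0.002,0.103,0,0,0,1],
    [0.01,-0.002,0.103,0,0,0,1],
    [0.01,-0.002,0.103,0,0,0,1]
  ]
}}

```text
clock: 36.9
position: [0.4315, -0.1087, 0.0133]
tool_rot: [3.141, -0.001, 0.286]
force: [-0.3, 0.1, -3.7]
grip_width: 0.0329
finger_force: 52.6
```

Request:
{"api": "play_rows", "payload": {
  "deltas": [
    [0.03,0,0.001,0,0,0,1],
    [0.06,0,0.001,0,0,0,1],
    [0.085,0,0.001,0,0,0,1],
    [0.105,0,0.001,0,0,0,1],
    [0.12,0,0.001,0,0,0,1],
    [0.13,0,0.001,0,0,0,1],
    [0.138,0,0.001,0,0,0,1],
    [0.138,0,0.001,0,0,0,1],
    [0.138,0,0.003,0,0,0,1],
    [0.138,0,0.003,0,0,0,1]
  ]
}}

```text
clock: 37.9
position: [0.4972, -0.0893, 0.0112]
tool_rot: [-3.141, -0.001, 0.285]
force: [-2.1, 1.6, 13.1]
grip_width: 0.0331
finger_force: 54.4
```

Run:
```python
from m import *
y=.2879; x=np.array([np.cos(y),np.sin(y)]); ax=np.array([.5665,-.0685])
g=ax-.072*x
plan([(*g,.011,16.5)])
```

```text
t 37.9 pos [ 0.4972 -0.0893  0.0112] rpy [-3.1414 -0.001   0.2847] w 0.0331 ff 54.4 q7 -0.54 F [-2.0566  1.5591 13.1214]
(np.float64(0.49746335714917017), np.float64(-0.08894362844230361), 0.011, 16.5) [ 0.0008 -0.0005  0.0004] [-0.0001 -0.0005 -0.0016] rows>=0.0
```

Request:
{"api": "play_rows", "payload": {
  "deltas": [
    [0,0,0,0,0,0,0.2],
    [0,0,0,0,0,0,0.2],
    [0,0,0,0,0,0,0.2],
    [0,0,-0.1,0,0,0,0.2],
    [0,0,-0.2,0,0,0,0.2],
    [0,0,-0.3,0,0,0,0.2],
    [0,0,-0.4,0,0,0,0.2],
    [0,0,-0.4,0,0,0,0.2]
  ]
}}

```text
clock: 38.7
position: [0.4992, -0.0899, 0.2156]
tool_rot: [3.14, -0.007, 0.285]
force: [1.0, 0.3, -1.1]
grip_width: 0.0684
finger_force: 0.0
```

Run:
```python
from m import *
plan([(.46,.08,.26,60)])
im=cv2.imread('pics/full_m_side.png'); tp=cv2.imread('pics/full_m_top.png')
im2=cv2.imread('pics/full_t0.png')
o=np.zeros((600,800,3),np.uint8)
b=cv2.resize(im2[200:240,185:225],None,fx=10,fy=10,interpolation=2); o[:400,:400]=b
b=cv2.resize(im[128:192,270:310],None,fx=9,fy=9,interpolation=2); o[:576,420:780]=b
cv2.imwrite('pics/m3.png',o)
```

```text
t 38.7 pos [ 0.4992 -0.0899  0.2156] rpy [ 3.14   -0.0071  0.2848] w 0.0684 ff 0.0 q7 -0.79 F [ 0.9944  0.2881 -1.0958]
(0.46, 0.08, 0.26, 60) [ 0.0209 -0.348  -0.0893] [ 0.002  -0.0029 -0.364 ] rows>=5.1
```

View pics/m3.png

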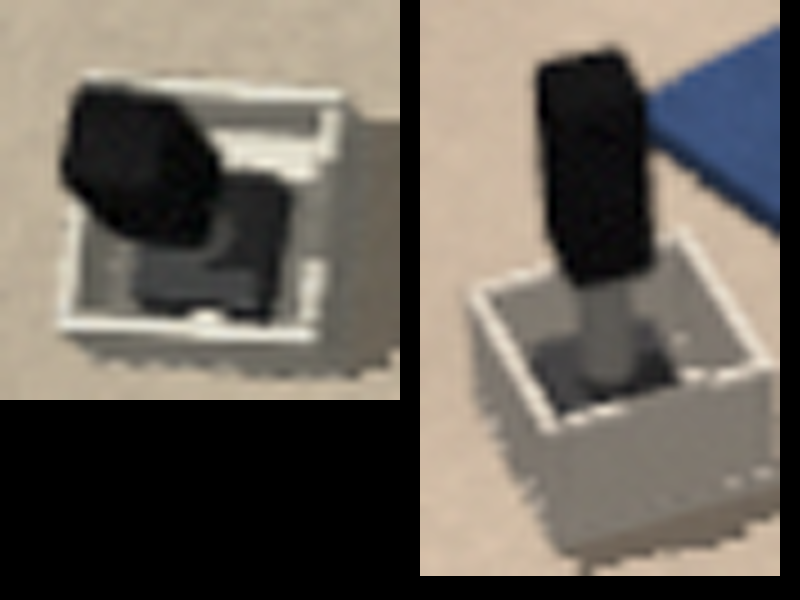

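Run:
```python
from m import *
A=dict(ox=185,oy=200,s=10)
def yaw(a,b,z,**k):
    P=q([a,b],z,**k); d=P[1]-P[0]; return P, np.linalg.norm(d)*1e3, np.degrees(np.arctan2(d[1],d[0]))
print('handle left edge',yaw((65,165),(77,88),.134,**A))
print('handle top edge',yaw((77,88),(172,92),.134,**A))
print('fork right',yaw((270,318),(290,178),.03,**A))
print('fork bottom',yaw((135,300),(270,318),.03,**A))
B=dict(ox=270,oy=128,s=9,n='side')
print('side handle top',q([(538-420,65),(617-420,50),(650-420,80)],.134,**B))
print('shaft base side',q([(606-420,375)],.035,**B),'pot rim',q([(470-420,292),(682-420,235),(775-420,365),(555-420,425)],.045,**B).mean(0))
print('bottle',px('top',226,137,.15),px('top',230,165,0))
```

```text
handle left edge (array([[0.5348, 0.284 ],
       [0.5545, 0.2831]]), np.float64(19.75071244808073), np.float64(-2.5139040031683093))
handle top edge (array([[0.5545, 0.2831],
       [0.5548, 0.2592]]), np.float64(23.85297221071386), np.float64(-89.37799544872837))
fork right (array([[0.5208, 0.2521],
       [0.5591, 0.2506]]), np.float64(38.324164566653955), np.float64(-2.331040761167598))
fork bottom (array([[0.5236, 0.2887],
       [0.5208, 0.2521]]), np.float64(36.64530273177445), np.float64(-94.46494776105737))
side handle top [[0.5325 0.2862]
 [0.5547 0.2835]
 [0.558  0.267 ]]
shaft base side [[0.5395 0.267 ]] pot rim [0.547  0.2734]
bottle [0.7402 0.2138 0.15  ] [0.7178 0.2264 0.    ]
```

Both views put the driver at about (0.541, 0.270) with its sides at a yaw of about -3°. Its longer 38 mm fork side runs along world x, so I expect the slot along x. I'll grasp it with the tool at yaw 87°.

Run:
```python
from m import *
plan([(.541,.27,.2,87),(.541,.27,.06,87)])
```

```text
t 38.7 pos [ 0.4992 -0.0899  0.2156] rpy [ 3.14   -0.0071  0.2848] w 0.0684 ff 0.0 q7 -0.79 F [ 0.9944  0.2881 -1.0958]
(0.541, 0.27, 0.2, 87) [ 0.2823 -0.6673  0.0321] [ 0.0028 -0.0025 -0.589 ] rows>=8.2
(0.541, 0.27, 0.06, 87) [ 0.   -0.    0.28] [0. 0. 0.] rows>=2.8
```

Request:
{"api": "play_rows", "payload": {
  "deltas": [
    [0.282,-0.667,0.032,0.003,-0.003,-0.589,0.1],
    [0.282,-0.667,0.032,0.003,-0.003,-0.589,0.1],
    [0.282,-0.667,0.032,0.003,-0.003,-0.589,0.1],
    [0.282,-0.667,0.032,0.003,-0.003,-0.589,0.1],
    [0.282,-0.667,0.032,0.003,-0.003,-0.589,0.1],
    [0.282,-0.667,0.032,0.003,-0.003,-0.589,0.1],
    [0.282,-0.667,0.032,0.003,-0.003,-0.589,0.1],
    [0.282,-0.667,0.032,0.003,-0.003,-0.589,0.1],
    [0.282,-0.667,0.032,0.003,-0.003,-0.589,0.1],
    [0.282,-0.667,0.032,0.003,-0.003,-0.589,0.1]
  ]
}}

```text
clock: 39.7
position: [0.5385, 0.2695, 0.1943]
tool_rot: [-3.133, 0.002, 1.517]
force: [0.0, -1.1, -0.0]
grip_width: 0.077
finger_force: 0.0
```

Run:
```python
from m import *
plan([(.541,.27,.06,87)])
```

```text
t 39.7 pos [0.5385 0.2695 0.1943] rpy [-3.133   0.002   1.5166] w 0.0770 ff 0.0 q7 -0.35 F [ 0.0265 -1.1154 -0.0342]
(0.541, 0.27, 0.06, 87) [0.0018 0.0074 0.2685] [-0.0041  0.001  -0.0009] rows>=2.7
```

Request:
{"api": "play_rows", "payload": {
  "deltas": [
    [0.002,0.007,0.05,0,0,0,0.1],
    [0.002,0.007,0.13,0,0,0,0.1],
    [0.002,0.007,0.2,0,0,0,0.1],
    [0.002,0.007,0.25,0,0,0,0.1],
    [0.002,0.007,0.268,0,0,0,0.1],
    [0.002,0.007,0.268,0,0,0,0.1],
    [0.002,0.007,0.268,0,0,0,0.1]
  ]
}}

```text
clock: 40.4
position: [0.5417, 0.2709, 0.0618]
tool_rot: [-3.135, 0.001, 1.517]
force: [0.4, -0.0, 1.0]
grip_width: 0.0771
finger_force: 0.0
```

Run:
```python
from m import *
plan([(.541,.27,.06,87)])
```

```text
t 40.4 pos [0.5417 0.2709 0.0618] rpy [-3.1347  0.0009  1.5171] w 0.0771 ff 0.0 q7 -0.27 F [ 0.3673 -0.0484  0.969 ]
(0.541, 0.27, 0.06, 87) [-0.0019 -0.0013  0.0037] [-0.0033  0.0004 -0.0007] rows>=0.0
```

Now I'll correct the small tilt, grip firmly and lift clear.

Request:
{"api": "play_rows", "payload": {
  "deltas": [
    [-0.002,0,0.002,-0.003,0,0,0.1],
    [-0.002,0,0.002,-0.003,0,0,0.1],
    [-0.002,0,0.002,-0.003,0,0,1],
    [-0.002,0,0.002,-0.003,0,0,1],
    [-0.002,0,0.002,-0.003,0,0,1],
    [-0.002,0,0.002,-0.003,0,0,1],
    [-0.002,0,0.002,-0.003,0,0,1],
    [-0.002,0,0.002,-0.003,0,0,1],
    [-0.002,0,0.002,-0.003,0,0,1]
  ],
  "newtons": 80
}}

```text
clock: 41.3
position: [0.5409, 0.2702, 0.0597]
tool_rot: [-3.14, 0.001, 1.519]
force: [-0.5, -1.4, 4.1]
grip_width: 0.0268
finger_force: 78.0
```

Run:
```python
from m import *
plan([(.541,.27,.16,87),(.541,.27,.22,87),(.48,.0,.22,100)])
```

```text
t 41.3 pos [0.5409 0.2702 0.0597] rpy [-3.1397  0.0014  1.5188] w 0.0268 ff 78.0 q7 -0.27 F [-0.489 -1.366  4.098]
(0.541, 0.27, 0.16, 87) [-0.0007 -0.0002 -0.2006] [-0.0009  0.0007  0.0002] rows>=2.0
(0.541, 0.27, 0.22, 87) [ 0.    0.   -0.12] [0. 0. 0.] rows>=1.2
(0.48, 0.0, 0.22, 100) [-0.5456 -0.0936 -0.    ] [-0.      0.     -0.1083] rows>=5.5
```

Request:
{"api": "play_rows", "payload": {
  "deltas": [
    [0,0,-0.05,0,0,0,1],
    [0,0,-0.12,0,0,0,1],
    [0,0,-0.2,0,0,0,1],
    [0,0,-0.28,0,0,0,1],
    [0,0,-0.32,0,0,0,1],
    [0,0,-0.32,0,0,0,1],
    [0,0,-0.32,0,0,0,1]
  ]
}}

```text
clock: 42.0
position: [0.5409, 0.2706, 0.2191]
tool_rot: [-3.139, 0.001, 1.519]
force: [-0.6, 0.4, -2.5]
grip_width: 0.0268
finger_force: 79.0
```

Run:
```python
from m import *
p,r,s=T();print(p,s['tool_rot'],s['grip_width'])
im=grab_frame('side')[:,:,::-1]
u,v=proj('side',p-[0,0,.055]).astype(int); print(u,v)
cv2.imwrite('pics/m4.png',cv2.resize(im[v-60:v+30,u-45:u+45],None,fx=6.6,fy=6.6,interpolation=2))
```

```text
[0.5409 0.2706 0.2191] [-3.1393  0.0014  1.519 ] 0.026809547276704246
287 127
```

View pics/m4.png

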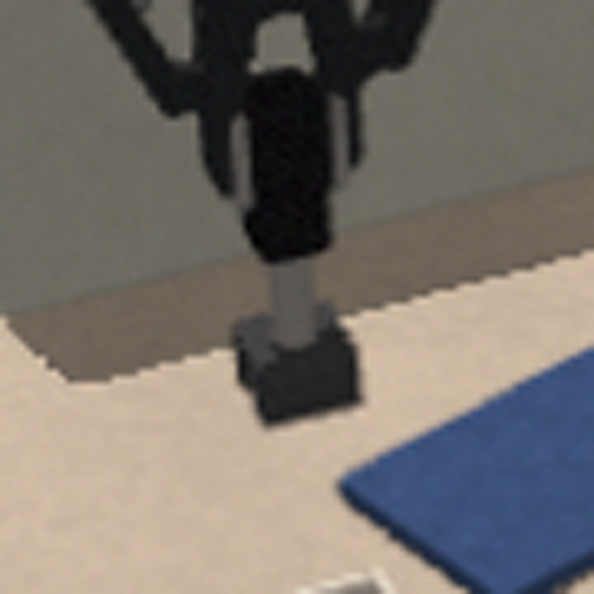

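The fork's face towards the camera is solid at crop (310,380), and the slot opens on the ±x faces. So the slot runs along driver x, as expected. Now I'll refine the driver's offset in the hand.

Run:
```python
from m import *
A=dict(ox=242,oy=67,s=6.6,n='side')
f=.2191-.0547
print('handle bottom front edge',q([(268,262),(330,245)],f+.064,**A))
print('fork foot front edge',q([(268,425),(362,403)],f,**A))
for n in ('side','top'):
    print(n,proj(n,(.5409,.2706,f)))
ax=np.array([.5665,-.0685])
plan([(*ax+[-.02,.08],.23,110),(*ax,.21,126),(*ax,.175,126)])
```

```text
handle bottom front edge [[0.5311 0.2695]
 [0.5549 0.2702]]
fork foot front edge [[0.5241 0.2621]
 [0.5602 0.2602]]
side [287.4341 127.3047]
top [193.815  210.8322]
t 42.0 pos [0.5406 0.2704 0.2185] rpy [-3.1384  0.0021  1.5191] w 0.0272 ff 79.0 q7 -0.36 F [ 0.0125 -0.1997 -1.2244]
(np.float64(0.5465), np.float64(0.011499999999999996), 0.23, 110) [-0.5166  0.0385 -0.0221] [-0.0017  0.0007 -0.1914] rows>=5.2
(np.float64(0.5665), np.float64(-0.0685), 0.21, 126) [-0.164  -0.0171  0.04  ] [ 0.      0.     -0.1333] rows>=1.9
(np.float64(0.5665), np.float64(-0.0685), 0.175, 126) [ 0.   -0.    0.07] [0. 0. 0.] rows>=0.7
```

Request:
{"api": "play_rows", "payload": {
  "deltas": [
    [-0.517,0.039,-0.022,-0.002,0,-0.191,1],
    [-0.517,0.039,-0.022,-0.002,0,-0.191,1],
    [-0.517,0.039,-0.022,-0.002,0,-0.191,1],
    [-0.517,0.039,-0.022,-0.002,0,-0.191,1],
    [-0.517,0.039,-0.022,-0.002,0,-0.191,1],
    [-0.517,0.039,-0.022,-0.002,0,-0.191,1],
    [-0.517,0.039,-0.022,-0.002,0,-0.191,1],
    [-0.517,0.039,-0.022,-0.002,0,-0.191,1]
  ]
}}

```text
clock: 42.85
position: [0.5469, 0.0123, 0.23]
tool_rot: [3.141, 0.001, 1.92]
force: [-0.0, 1.0, -1.3]
grip_width: 0.0271
finger_force: 79.1
```

Request:
{"api": "play_rows", "payload": {
  "deltas": [
    [-0.164,-0.017,0.04,0,0,-0.133,1],
    [-0.164,-0.017,0.04,0,0,-0.133,1],
    [-0.164,-0.017,0.04,0,0,-0.133,1],
    [-0.164,-0.017,0.04,0,0,-0.133,1],
    [-0.164,-0.017,0.04,0,0,-0.133,1],
    [-0.164,-0.017,0.06,0,0,-0.133,1],
    [-0.164,-0.017,0.08,0,0,-0.133,1],
    [-0.164,-0.017,0.1,0,0,-0.133,1],
    [-0.164,-0.017,0.1,0,0,-0.133,1]
  ]
}}

```text
clock: 43.75
position: [0.5665, -0.0682, 0.1793]
tool_rot: [-3.141, 0.0, 2.198]
force: [-0.9, -0.1, -0.6]
grip_width: 0.0275
finger_force: 79.1
```

Run:
```python
from m import *
ax=np.array([.5665,-.0685])
plan([(*ax,.18,126)])
p,r,s=T()
im=grab_frame('side')[:,:,::-1]; cv2.imwrite('pics/full_m5.png',im)
print(proj('side',p-[0,0,.0547]),proj('side',(*ax,.106)))
u,v=proj('side',p-[0,0,.0547]).astype(int); print(u,v)
cv2.imwrite('pics/m5.png',cv2.resize(im[v-45:v+30,u-50:u+50],None,fx=8,fy=8,interpolation=2))
```

```text
t 43.8 pos [ 0.5665 -0.0682  0.1793] rpy [-3.1409  0.0004  2.1978] w 0.0275 ff 79.1 q7 0.85 F [-0.8528 -0.1027 -0.6464]
(np.float64(0.5665), np.float64(-0.0685), 0.18, 126) [-0.0005 -0.0003 -0.0015] [-0.0004  0.0002 -0.0006] rows>=0.0
[358.2357 228.001 ] [357.9924 234.1484]
358 228
```

View pics/m5.png

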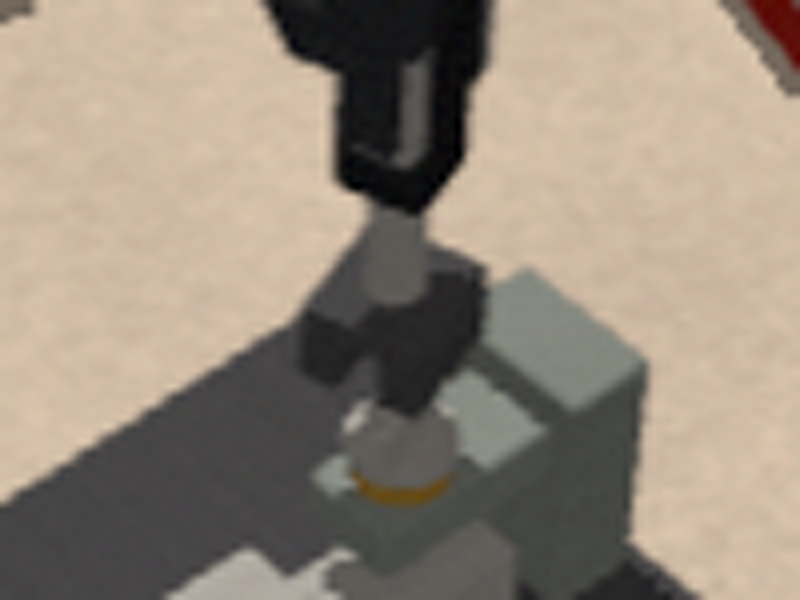

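The slot's notch, at crop (358,375), faces along the tang. The shaft, at u≈397, lines up with the screw flange at u≈401. Now I'll lower it gently.

Request:
{"api": "play_rows", "payload": {
  "deltas": [
    [0,0,0.01,0,0,0,1],
    [0,0,0.02,0,0,0,1],
    [0,0,0.026,0,0,0,1],
    [0,0,0.032,0,0,0,1],
    [0,0,0.036,0,0,0,1],
    [0,0,0.036,0,0,0,1]
  ]
}}

```text
clock: 44.4
position: [0.5672, -0.0687, 0.1628]
tool_rot: [3.141, 0.002, 2.197]
force: [0.3, -0.6, -1.0]
grip_width: 0.0273
finger_force: 79.1
```

Request:
{"api": "play_rows", "payload": {
  "deltas": [
    [0,0,0.003,0,0,0,1],
    [0,0,0.006,0,0,0,1],
    [0,0,0.008,0,0,0,1],
    [0,0,0.008,0,0,0,1]
  ]
}}

```text
clock: 44.8
position: [0.5674, -0.0687, 0.1589]
tool_rot: [3.14, 0.002, 2.197]
force: [0.2, -1.3, -1.1]
grip_width: 0.0269
finger_force: 79.1
```

Request:
{"api": "play_rows", "payload": {
  "deltas": [
    [0,0,0.002,0,0,0,1],
    [0,0,0.004,0,0,0,1],
    [0,0,0.006,0,0,0,1],
    [0,0,0.006,0,0,0,1]
  ]
}}

```text
clock: 45.2
position: [0.5674, -0.0687, 0.1559]
tool_rot: [3.14, 0.002, 2.197]
force: [1.1, -0.8, -2.0]
grip_width: 0.0271
finger_force: 79.1
```

Request:
{"api": "play_rows", "payload": {
  "deltas": [
    [0,0,0.002,0,0,0,1],
    [0,0,0.004,0,0,0,1],
    [0,0,0.006,0,0,0,1],
    [0,0,0.006,0,0,0,1]
  ]
}}

```text
clock: 45.6
position: [0.5674, -0.0687, 0.1529]
tool_rot: [3.14, 0.002, 2.197]
force: [1.2, -0.1, -2.9]
grip_width: 0.0273
finger_force: 79.0
```

Request:
{"api": "play_rows", "payload": {
  "deltas": [
    [0,0,0.002,0,0,0,1],
    [0,0,0.003,0,0,0,1],
    [0,0,0.004,0,0,0,1],
    [0,0,0.004,0,0,0,1]
  ]
}}

```text
clock: 46.0
position: [0.5674, -0.0687, 0.1509]
tool_rot: [3.14, 0.002, 2.197]
force: [0.6, 0.2, -2.1]
grip_width: 0.0271
finger_force: 79.0
```

Request:
{"api": "play_rows", "payload": {
  "deltas": [
    [0,0,0.001,0,0,0,1],
    [0,0,0.002,0,0,0,1],
    [0,0,0.002,0,0,0,1]
  ]
}}

```text
clock: 46.3
position: [0.5674, -0.0687, 0.1499]
tool_rot: [3.14, 0.002, 2.197]
force: [0.7, -0.9, -2.2]
grip_width: 0.0269
finger_force: 79.0
```

Request:
{"api": "play_rows", "payload": {
  "deltas": [
    [0,0,0.001,0,0,0,1],
    [0,0,0.002,0,0,0,1],
    [0,0,0.002,0,0,0,1]
  ]
}}

```text
clock: 46.6
position: [0.5674, -0.0687, 0.1489]
tool_rot: [3.14, 0.002, 2.197]
force: [1.1, -0.4, -1.4]
grip_width: 0.0272
finger_force: 79.0
```

Request:
{"api": "play_rows", "payload": {
  "deltas": [
    [0,0,0.001,0,0,0,1],
    [0,0,0.002,0,0,0,1],
    [0,0,0.002,0,0,0,1]
  ]
}}

```text
clock: 46.9
position: [0.5674, -0.0687, 0.148]
tool_rot: [3.14, 0.002, 2.197]
force: [0.4, -0.6, 0.4]
grip_width: 0.0274
finger_force: 79.5
```

Request:
{"api": "play_rows", "payload": {
  "deltas": [
    [0,0,0.001,0,0,0,1],
    [0,0,0.002,0,0,0,1],
    [0,0,0.002,0,0,0,1]
  ]
}}

```text
clock: 47.2
position: [0.5677, -0.0689, 0.1477]
tool_rot: [3.14, 0.002, 2.197]
force: [-1.7, -1.1, 12.1]
grip_width: 0.0273
finger_force: 80.9
```

Contact is at a reported 0.148, so the driver's foot is at 93.3 mm and the free tip at about 46.3 mm. That agrees with the tang angle, which gives 2.80 rad. Reaching a 41 mm tip takes about 2.7 rad more, plus the slot's play.

Request:
{"api": "play_rows", "payload": {
  "deltas": [
    [0,0,-0.003,0,0,0.03,1],
    [0,0,-0.003,0,0,0.08,1],
    [0,0,-0.003,0,0,0.13,1],
    [0,0,-0.002,0,0,0.18,1],
    [0,0,-0.002,0,0,0.23,1],
    [0,0,-0.001,0,0,0.28,1],
    [0,0,-0.001,0,0,0.33,1],
    [0,0,0,0,0,0.38,1],
    [0,0,0,0,0,0.4,1],
    [0,0,0,0,0,0.4,1]
  ]
}}

```text
clock: 48.2
position: [0.567, -0.069, 0.1468]
tool_rot: [3.14, 0.001, 1.359]
force: [-1.2, -3.2, 0.8]
grip_width: 0.0272
finger_force: 79.5
```

Run:
```python
from m import *
plan([]);print(observe()['moment'],observe()['qpos'])
```

```text
t 48.2 pos [ 0.567  -0.069   0.1468] rpy [3.14  0.001 1.359] w 0.0272 ff 79.5 q7 0.18 F [-1.1587 -3.2442  0.8305]
[-0.9906  0.5183 -0.0351] [-0.4003  0.5715  0.6033  1.8185 -0.4091  0.8771  0.1831]
```

Request:
{"api": "play_rows", "payload": {
  "deltas": [
    [0,0,0,0,0,0.05,1],
    [0,0,0,0,0,0.1,1],
    [0,0,0.001,0,0,0.15,1],
    [0,0,0.001,0,0,0.2,1],
    [0,0,0.001,0,0,0.25,1],
    [0,0,0.002,0,0,0.3,1],
    [0,0,0.002,0,0,0.35,1],
    [0,0,0.003,0,0,0.4,1],
    [0,0,0.003,0,0,0.45,1],
    [0,0,0.003,0,0,0.45,1]
  ]
}}

```text
clock: 49.2
position: [0.5666, -0.0679, 0.1449]
tool_rot: [-3.142, -0.0, 0.417]
force: [-3.2, 1.4, -0.9]
grip_width: 0.0274
finger_force: 79.0
```

Request:
{"api": "play_rows", "payload": {
  "deltas": [
    [0,0,0,0,0,0.05,1],
    [0,0,0,0,0,0.1,1],
    [0,0,0.001,0,0,0.15,1],
    [0,0,0.001,0,0,0.2,1],
    [0,0,0.001,0,0,0.25,1],
    [0,0,0.002,0,0,0.3,1],
    [0,0,0.002,0,0,0.35,1],
    [0,0,0.003,0,0,0.38,1],
    [0,0,0.003,0,0,0.38,1],
    [0,0,0.003,0,0,0.38,1]
  ]
}}

```text
clock: 50.2
position: [0.5668, -0.0675, 0.1434]
tool_rot: [-3.14, 0.0, -0.373]
force: [-3.9, 5.4, -1.1]
grip_width: 0.0274
finger_force: 79.2
```

Run:
```python
from m import *
plan([]);print(observe()['moment'],observe()['qpos'], np.degrees(observe()['tool_rot'][2]))
```

```text
t 50.2 pos [ 0.5668 -0.0675  0.1434] rpy [-3.1405  0.0002 -0.3735] w 0.0274 ff 79.2 q7 -1.20 F [-3.8514  5.3686 -1.1003]
[1.4976 1.1733 0.0498] [-0.6413  0.7709  1.0552  1.8317 -0.788   1.0281 -1.2045] -21.398620534230027
```

Request:
{"api": "play_rows", "payload": {
  "deltas": [
    [0,0,0.001,0,0,0,1],
    [0,0,0.001,0,0,0,1]
  ]
}}

```text
clock: 50.4
position: [0.5669, -0.0676, 0.1432]
tool_rot: [-3.14, -0.0, -0.373]
force: [-4.4, 5.1, 2.0]
grip_width: 0.0268
finger_force: 80.0
```

Request:
{"api": "play_rows", "payload": {
  "deltas": [
    [0,0,0.001,0,0,0,1],
    [0,0,0.001,0,0,0,1]
  ]
}}

```text
clock: 50.6
position: [0.5671, -0.0676, 0.1431]
tool_rot: [-3.14, -0.0, -0.373]
force: [-5.1, 5.1, 8.7]
grip_width: 0.0274
finger_force: 80.8
```

Request:
{"api": "play_rows", "payload": {
  "deltas": [
    [0,0,0.001,0,0,0,1],
    [0,0,0.001,0,0,0,1]
  ]
}}

```text
clock: 50.8
position: [0.5672, -0.0677, 0.1429]
tool_rot: [-3.139, -0.001, -0.374]
force: [-6.7, 6.0, 14.8]
grip_width: 0.0275
finger_force: 81.5
```

Request:
{"api": "play_rows", "payload": {
  "deltas": [
    [0,0,-0.003,0,0,0.02,1],
    [0,0,-0.003,0,0,0.06,1],
    [0,0,-0.002,0,0,0.1,1],
    [0,0,-0.002,0,0,0.14,1],
    [0,0,-0.002,0,0,0.157,1],
    [0,0,-0.002,0,0,0.157,1],
    [0,0,-0.002,0,0,0.157,1]
  ]
}}

```text
clock: 51.5
position: [0.5669, -0.0673, 0.143]
tool_rot: [-3.14, 0.001, -0.702]
force: [-2.6, 6.9, 0.6]
grip_width: 0.0271
finger_force: 79.6
```

Request:
{"api": "play_rows", "payload": {
  "deltas": [
    [0,0,0.001,0,0,0,1],
    [0,0,0.001,0,0,0,1]
  ]
}}

```text
clock: 51.7
position: [0.567, -0.0674, 0.1426]
tool_rot: [-3.14, 0.001, -0.702]
force: [-3.9, 6.1, 2.0]
grip_width: 0.0272
finger_force: 79.8
```

Request:
{"api": "play_rows", "payload": {
  "deltas": [
    [0,0,0.001,0,0,0,1],
    [0,0,0.001,0,0,0,1]
  ]
}}

```text
clock: 51.9
position: [0.5671, -0.0675, 0.1424]
tool_rot: [-3.139, 0.0, -0.702]
force: [-3.9, 6.4, 6.5]
grip_width: 0.0273
finger_force: 80.6
```

Request:
{"api": "play_rows", "payload": {
  "deltas": [
    [0,0,-0.003,0,0,-0.04,1],
    [0,0,-0.003,0,0,-0.05,1],
    [0,0,-0.01,0,0,-0.05,1],
    [0,0,-0.02,0,0,-0.05,1],
    [0,0,-0.03,0,0,-0.05,1],
    [0,0,-0.06,0,0,-0.05,1],
    [0,0,-0.12,0,0,-0.05,1],
    [0,0,-0.16,0,0,-0.05,1],
    [0,0,-0.16,0,0,-0.05,1]
  ]
}}

```text
clock: 52.8
position: [0.5684, -0.0694, 0.2258]
tool_rot: [-3.139, -0.006, -0.603]
force: [0.3, -0.6, -1.7]
grip_width: 0.0271
finger_force: 79.3
```

Run:
```python
from m import *
plan([(.52,.08,.23,30),(.5409,.2702,.22,87),(.5409,.2702,.063,87)])
```

```text
t 52.8 pos [ 0.5684 -0.0694  0.2258] rpy [-3.1392 -0.0059 -0.6032] w 0.0271 ff 79.3 q7 -1.46 F [ 0.2575 -0.5917 -1.7466]
(0.52, 0.08, 0.23, 30) [-0.2492 -0.1911 -0.0094] [ 0.0006 -0.0032 -0.538 ] rows>=7.5
(0.5409, 0.2702, 0.22, 87) [ 0.2264 -0.3085  0.02  ] [ 0.     0.    -0.475] rows>=6.6
(0.5409, 0.2702, 0.063, 87) [ 0.    -0.     0.314] [0. 0. 0.] rows>=3.1
```

Request:
{"api": "play_rows", "payload": {
  "deltas": [
    [-0.249,-0.191,-0.009,0.001,-0.003,-0.538,1],
    [-0.249,-0.191,-0.009,0.001,-0.003,-0.538,1],
    [-0.249,-0.191,-0.009,0.001,-0.003,-0.538,1],
    [-0.249,-0.191,-0.009,0.001,-0.003,-0.538,1],
    [-0.249,-0.191,-0.009,0.001,-0.003,-0.538,1],
    [-0.249,-0.191,-0.009,0.001,-0.003,-0.538,1],
    [-0.249,-0.191,-0.009,0.001,-0.003,-0.538,1],
    [-0.249,-0.191,-0.009,0.001,-0.003,-0.538,1],
    [-0.249,-0.191,-0.009,0.001,-0.003,-0.538,1],
    [-0.249,-0.191,-0.009,0.001,-0.003,-0.538,1]
  ]
}}

```text
clock: 53.8
position: [0.5189, 0.0804, 0.2269]
tool_rot: [-3.138, 0.002, 0.521]
force: [0.6, -0.1, -1.5]
grip_width: 0.0269
finger_force: 79.5
```

Request:
{"api": "play_rows", "payload": {
  "deltas": [
    [0.226,-0.309,0.02,0,0,-0.475,1],
    [0.226,-0.309,0.02,0,0,-0.475,1],
    [0.226,-0.309,0.02,0,0,-0.475,1],
    [0.226,-0.309,0.02,0,0,-0.475,1],
    [0.226,-0.309,0.02,0,0,-0.475,1],
    [0.226,-0.309,0.02,0,0,-0.475,1],
    [0.226,-0.309,0.02,0,0,-0.475,1],
    [0.226,-0.309,0.02,0,0,-0.475,1],
    [0.226,-0.309,0.02,0,0,-0.475,1],
    [0.226,-0.309,0.02,0,0,-0.475,1]
  ]
}}

```text
clock: 54.8
position: [0.5393, 0.2709, 0.2168]
tool_rot: [-3.138, -0.001, 1.516]
force: [-0.2, 0.3, -1.6]
grip_width: 0.0268
finger_force: 79.6
```

Run:
```python
from m import *
plan([(.542,.2695,.062,87)])
im=grab_frame('top'); b=im[235:300,165:240]; print('tray view ok', b.mean())
```

```text
t 54.8 pos [0.5393 0.2709 0.2168] rpy [-3.1376 -0.0009  1.5155] w 0.0268 ff 79.6 q7 -0.26 F [-0.1512  0.268  -1.5538]
(0.542, 0.2695, 0.062, 87) [-0.0027  0.0068  0.3097] [-0.0019 -0.0004 -0.0014] rows>=3.1
tray view ok 168.35405128205127
```

Request:
{"api": "play_rows", "payload": {
  "deltas": [
    [-0.003,0.007,0.08,-0.002,0,-0.001,1],
    [-0.003,0.007,0.16,-0.002,0,-0.001,1],
    [-0.003,0.007,0.22,-0.002,0,-0.001,1],
    [-0.003,0.007,0.27,-0.002,0,-0.001,1],
    [-0.003,0.007,0.3,-0.002,0,-0.001,1],
    [-0.003,0.007,0.31,-0.002,0,-0.001,1],
    [-0.003,0.007,0.313,-0.002,0,-0.001,1],
    [-0.003,0.007,0.313,-0.002,0,-0.001,1]
  ]
}}

```text
clock: 55.65
position: [0.5426, 0.2697, 0.0613]
tool_rot: [3.14, -0.002, 1.521]
force: [0.2, -0.9, -1.8]
grip_width: 0.0272
finger_force: 79.5
```

Request:
{"api": "play_rows", "payload": {
  "deltas": [
    [0,0,0,0,0,0,0.7],
    [0,0,0,0,0,0,0.5],
    [0,0,0,0,0,0,0.3],
    [0,0,0,0,0,0,0.1],
    [0,0,0,0,0,0,0.1],
    [0,0,-0.08,0,0,0,0.1],
    [0,0,-0.16,0,0,0,0.1],
    [0,0,-0.26,0,0,0,0.1],
    [0,0,-0.32,0,0,0,0.1],
    [0,0,-0.32,0,0,0,0.1]
  ]
}}

```text
clock: 56.65
position: [0.5438, 0.2698, 0.2247]
tool_rot: [3.136, -0.005, 1.521]
force: [-0.2, 0.6, -1.1]
grip_width: 0.0767
finger_force: 0.0
```

Run:
```python
from m import *
y=.2879; x=np.array([np.cos(y),np.sin(y)]); ax=np.array([.5665,-.0685]); g=ax-.072*x
plan([(.46,.1,.22,50),(*g,.2,16.5),(*g,.011,16.5)])
a=cv2.imread('pics/full_s0.png');b=grab_frame('side')[:,:,::-1]
d=cv2.absdiff(a,b).max(2); print('pot diff',(d[130:192,270:315]>50).sum()); cv2.imwrite('pics/full_m6.png',b)
```

```text
t 56.6 pos [0.5438 0.2698 0.2247] rpy [ 3.1365 -0.005   1.5208] w 0.0767 ff 0.0 q7 -0.26 F [-0.1526  0.6319 -1.1385]
(0.46, 0.1, 0.22, 50) [-0.3476 -0.1504  0.0069] [ 0.0016 -0.0031  0.3094] rows>=4.3
(np.float64(0.49746335714917017), np.float64(-0.08894362844230361), 0.2, 16.5) [-0.2413  0.3003  0.04  ] [-0.     -0.      0.2792] rows>=3.9
(np.float64(0.49746335714917017), np.float64(-0.08894362844230361), 0.011, 16.5) [ 0.    -0.     0.378] [0. 0. 0.] rows>=3.8
pot diff 33
```

Run:
```python
from m import *
im=grab_frame('top'); cv2.imwrite('pics/full_t6.png',im[:,:,::-1])
y=.2879; Rm=R.from_euler('z',y).as_matrix()[:2,:2]; ax=np.array([.5665,-.0685]); bo=ax-.040*np.array([np.cos(y),np.sin(y)])
exp=[bo+Rm@np.array(c) for c in [(-.07,-.017),(-.07,.017),(0,.017),(0,-.017)]]
P=np.array([proj('top',(*e,.067)) for e in exp]);print('expected grip top px',P)
g=cv2.cvtColor(im,cv2.COLOR_RGB2GRAY); x0,y0=P.min(0).astype(int)-12;x1,y1=P.max(0).astype(int)+12
m=((g>125)).astype(np.uint8); k=np.zeros_like(m);k[y0:y1,x0:x1]=1
cs,_=cv2.findContours(m*k,0,2)
for c in cs:
    if cv2.contourArea(c)>40: r=cv2.minAreaRect(c);print(cv2.contourArea(c),cv2.boxPoints(r),np.array([px('top',*b,.067)[:2] for b in cv2.boxPoints(r)]))
print(exp); print(g[y0:y1:3,x0:x1:3])
```

```text
expected grip top px [[350.4098 257.206 ]
 [337.402  260.2455]
 [330.9798 233.9942]
 [343.8661 231.0179]]
378.0 [[329.1176 226.4706]
 [341.8235 223.2941]
 [350.1765 256.7059]
 [337.4706 259.8824]] [[ 0.5428 -0.0577]
 [ 0.553  -0.0899]
 [ 0.4671 -0.1154]
 [ 0.4571 -0.0836]]
[array([ 0.4659, -0.116 ]), array([ 0.4562, -0.0834]), array([ 0.5233, -0.0636]), array([ 0.533 , -0.0962])]
[[ 76  76  78  92 181 182 177  86  42  41  77  76  73  75  71]
 [ 77  77  79  79 154 135 151 137  43  45  78  77  76  77  74]
 [ 77  76  78  79  81  73  85 102  67  43  77  77  75  75  77]
 [ 78  77  78  80 190 181 181 177 179  41  76  78  77  77  78]
 [ 78  79  77  74  94 185 179 177 149  43  77  74  74  73  76]
 [ 76  78  78  80  80 189 179 184 180  77  77  77  78  77  77]
 [ 78  75  79  76  75 186 181 184 181 183  46  79  77  75  77]
 [ 75  77  75  79  80 135 183 185 183 183  45  79  76  80  76]
 [ 74  76  77  80  77 102 186 184 185 184  43  41  78  74  77]
 [ 76  79  79  77  81  91 186 181 185 182  68  42  77  79  76]
 [ 80  78  78  75  77  78 189 181 185 181 176  42  78  78  78]
 [ 75  78  78  77  79  80 155 183 187 183 183  45  48  81  78]
 [ 78  79  81  80  79  77 104 184 186 185 184  44  44  76  76]
 [ 76  78  79  79  77  80  91 183 184 135  85  44  45  76  77]
 [ 77  78  76  78  76  74  76  82  84  84  55  75  76  77  76]
 [ 76  74  74  77  76  75  76  78  76  75  74  77  76  75  78]
 [ 74  75  78  78  75  79  75  77  75  78  78  76  79  81  75]
 [ 78  76  77  77  75  78  78  78  77  78  80  76  78  76  76]]
```

The block's rear corners are within 1 mm of where they should be. Back to grip it.

Request:
{"api": "play_rows", "payload": {
  "deltas": [
    [-0.348,-0.15,0.007,0.002,-0.003,0.309,0.2],
    [-0.348,-0.15,0.007,0.002,-0.003,0.309,0.2],
    [-0.348,-0.15,0.007,0.002,-0.003,0.309,0.2],
    [-0.348,-0.15,0.007,0.002,-0.003,0.309,0.2],
    [-0.348,-0.15,0.007,0.002,-0.003,0.309,0.2],
    [-0.348,-0.15,0.007,0.002,-0.003,0.309,0.2],
    [-0.348,-0.15,0.007,0.002,-0.003,0.309,0.2]
  ]
}}

```text
clock: 57.45
position: [0.4584, 0.0998, 0.2162]
tool_rot: [-3.139, 0.007, 0.877]
force: [0.4, 0.8, 0.6]
grip_width: 0.0683
finger_force: 0.0
```

Request:
{"api": "play_rows", "payload": {
  "deltas": [
    [-0.241,0.3,0.04,0,0,0.279,0.2],
    [-0.241,0.3,0.04,0,0,0.279,0.2],
    [-0.241,0.3,0.04,0,0,0.279,0.2],
    [-0.241,0.3,0.04,0,0,0.279,0.2],
    [-0.241,0.3,0.04,0,0,0.279,0.2],
    [-0.241,0.3,0.04,0,0,0.279,0.2],
    [-0.241,0.3,0.04,0,0,0.279,0.2],
    [-0.241,0.3,0.04,0,0,0.279,0.2]
  ]
}}

```text
clock: 58.25
position: [0.4962, -0.0881, 0.1969]
tool_rot: [3.141, 0.006, 0.293]
force: [-0.5, -0.2, 0.2]
grip_width: 0.0687
finger_force: 0.0
```

Run:
```python
from m import *
y=.2879; x=np.array([np.cos(y),np.sin(y)]); ax=np.array([.5665,-.0685]); g=ax-.074*x
plan([(*g,.09,16.5),(*g,.011,16.5)])
```

```text
t 58.2 pos [ 0.4962 -0.0881  0.1969] rpy [3.1409 0.0064 0.2928] w 0.0687 ff 0.0 q7 -0.66 F [-0.465  -0.2017  0.2232]
(np.float64(0.495545672625536), np.float64(-0.08951150701014537), 0.09, 16.5) [-0.0007  0.0022  0.2139] [0.0004 0.003  0.0023] rows>=2.1
(np.float64(0.495545672625536), np.float64(-0.08951150701014537), 0.011, 16.5) [ 0.    -0.     0.158] [0. 0. 0.] rows>=1.6
```

Request:
{"api": "play_rows", "payload": {
  "deltas": [
    [-0.001,0.002,0.1,0,0.003,0.002,0.2],
    [-0.001,0.002,0.2,0,0.003,0.002,0.2],
    [-0.001,0.002,0.28,0,0.003,0.002,0.2],
    [-0.001,0.002,0.34,0,0.003,0.002,0.2],
    [-0.001,0.002,0.37,0,0.003,0.002,0.2],
    [-0.001,0.002,0.371,0,0.003,0.002,0.2],
    [-0.001,0.002,0.371,0,0.003,0.002,0.2]
  ],
  "newtons": 50
}}

```text
clock: 58.95
position: [0.4951, -0.0906, 0.0121]
tool_rot: [3.14, -0.0, 0.287]
force: [0.4, 0.0, -0.1]
grip_width: 0.0684
finger_force: 0.0
```

Request:
{"api": "play_rows", "payload": {
  "deltas": [
    [0,0,0,0,0,0,0.5],
    [0,0,0,0,0,0,1],
    [0,0,0,0,0,0,1],
    [0,0,0,0,0,0,1],
    [0,0,0,0,0,0,1],
    [0,0,0,0,0,0,1]
  ]
}}

```text
clock: 59.55
position: [0.4953, -0.0908, 0.0125]
tool_rot: [3.141, -0.002, 0.286]
force: [-2.7, 2.6, 14.0]
grip_width: 0.033
finger_force: 49.2
```

Run:
```python
from m import *
plan([])
```

```text
t 59.5 pos [ 0.4953 -0.0908  0.0125] rpy [ 3.1407 -0.0015  0.2856] w 0.0330 ff 49.2 q7 -0.40 F [-2.6696  2.6072 14.0475]
```

Request:
{"api": "play_rows", "payload": {
  "deltas": [
    [-0.006,0,0,0,0,0,1],
    [-0.012,0,0,0,0,0,1],
    [-0.018,0,0,0,0,0,1],
    [-0.024,0,0,0,0,0,1],
    [-0.03,0,0,0,0,0,1],
    [-0.036,0,0,0,0,0,1],
    [-0.042,0,0,0,0,0,1],
    [-0.047,0,0,0,0,0,1],
    [-0.048,0,0,0,0,0,1],
    [-0.049,0,0,0,0,0,1]
  ]
}}

```text
clock: 60.55
position: [0.4733, -0.0978, 0.0125]
tool_rot: [3.139, -0.003, 0.286]
force: [7.3, 1.8, 5.2]
grip_width: 0.0331
finger_force: 49.5
```

Request:
{"api": "play_rows", "payload": {
  "deltas": [
    [-0.002,0,0,0,0,0,1],
    [-0.004,0,0,0,0,0,1],
    [-0.01,0,0,0,0,0,1],
    [-0.02,0,0,0,0,0,1],
    [-0.04,0,0,0,0,0,1],
    [-0.06,0,0,0,0,0,1],
    [-0.08,0,0,0,0,0,1],
    [-0.1,0,0,0,0,0,1],
    [-0.12,0,0,0,0,0,1],
    [-0.12,0,0,0,0,0,1]
  ]
}}

```text
clock: 61.55
position: [0.4134, -0.1153, 0.0124]
tool_rot: [3.14, -0.001, 0.284]
force: [-8.9, -2.7, 25.2]
grip_width: 0.0328
finger_force: 53.8
```

Run:
```python
from m import *
p,r,s=T()
plan([(p[0],p[1],.14,16.4),(.40,.05,.14,45),(.378,.235,.14,94.6),(.378,.235,.03,94.6),(.378,.235,.004,94.6)])
```

```text
t 61.5 pos [ 0.4134 -0.1153  0.0124] rpy [ 3.1402 -0.0011  0.2843] w 0.0328 ff 53.8 q7 -0.25 F [-8.8679 -2.7268 25.1559]
(np.float64(0.41340789200159794), np.float64(-0.11532681838695506), 0.14, 16.4) [ 0.0003  0.0003 -0.2553] [ 0.0006 -0.0005 -0.0009] rows>=2.6
(0.4, 0.05, 0.14, 45) [ 0.0676 -0.3248 -0.    ] [ 0.      0.     -0.2383] rows>=3.3
(0.378, 0.235, 0.14, 94.6) [ 0.2305 -0.2927 -0.    ] [-0.      0.     -0.4133] rows>=5.8
(0.378, 0.235, 0.03, 94.6) [ 0.   -0.    0.22] [0. 0. 0.] rows>=2.2
(0.378, 0.235, 0.004, 94.6) [ 0.    -0.     0.052] [0. 0. 0.] rows>=0.5
```

Request:
{"api": "play_rows", "payload": {
  "deltas": [
    [0,0,-0.08,0,0,0,1],
    [0,0,-0.17,0,0,0,1],
    [0,0,-0.255,0,0,0,1],
    [0,0,-0.255,0,0,0,1],
    [0,0,-0.255,0,0,0,1]
  ]
}}

```text
clock: 62.05
position: [0.4141, -0.1139, 0.1393]
tool_rot: [3.141, -0.001, 0.287]
force: [0.0, 0.4, -3.8]
grip_width: 0.0329
finger_force: 52.1
```

Request:
{"api": "play_rows", "payload": {
  "deltas": [
    [0.068,-0.325,0,0,0,-0.238,1],
    [0.068,-0.325,0,0,0,-0.238,1],
    [0.068,-0.325,0,0,0,-0.238,1],
    [0.068,-0.325,0,0,0,-0.238,1],
    [0.068,-0.325,0,0,0,-0.238,1],
    [0.068,-0.325,0,0,0,-0.238,1]
  ]
}}

```text
clock: 62.65
position: [0.4, 0.0505, 0.1381]
tool_rot: [3.141, 0.002, 0.783]
force: [0.4, -1.1, -3.4]
grip_width: 0.0329
finger_force: 52.4
```

Request:
{"api": "play_rows", "payload": {
  "deltas": [
    [0.231,-0.293,0,0,0,-0.413,1],
    [0.231,-0.293,0,0,0,-0.413,1],
    [0.231,-0.293,0,0,0,-0.413,1],
    [0.231,-0.293,0,0,0,-0.413,1],
    [0.231,-0.293,0,0,0,-0.413,1],
    [0.231,-0.293,0,0,0,-0.413,1],
    [0.231,-0.293,0,0,0,-0.413,1],
    [0.231,-0.293,0,0,0,-0.413,1],
    [0.231,-0.293,0,0,0,-0.413,1]
  ]
}}

```text
clock: 63.55
position: [0.3792, 0.2353, 0.1384]
tool_rot: [-3.142, 0.002, 1.644]
force: [0.4, -0.2, -3.3]
grip_width: 0.0327
finger_force: 52.5
```

Run:
```python
from m import *
plan([(.3807,.2361,.005,94.6)])
```

```text
t 63.5 pos [0.3792 0.2353 0.1384] rpy [-3.1416  0.0016  1.6441] w 0.0327 ff 52.5 q7 -0.22 F [ 0.3921 -0.1726 -3.2744]
(0.3807, 0.2361, 0.005, 94.6) [0.0017 0.0031 0.2669] [-0.      0.0008 -0.0033] rows>=2.7
```

Request:
{"api": "play_rows", "payload": {
  "deltas": [
    [0.002,0.003,0.08,0,0,-0.003,1],
    [0.002,0.003,0.16,0,0,-0.003,1],
    [0.002,0.003,0.22,0,0,-0.003,1],
    [0.002,0.003,0.25,0,0,-0.003,1],
    [0.002,0.003,0.262,0,0,-0.003,1],
    [0.002,0.003,0.267,0,0,-0.003,1],
    [0.002,0.003,0.268,0,0,-0.003,1],
    [0.002,0.003,0.268,0,0,-0.003,1]
  ]
}}

```text
clock: 64.35
position: [0.3808, 0.2373, 0.0053]
tool_rot: [3.14, 0.001, 1.655]
force: [-0.4, 0.4, -3.6]
grip_width: 0.0332
finger_force: 52.5
```

Request:
{"api": "play_rows", "payload": {
  "deltas": [
    [0,0,0,0,0,0,0.6],
    [0,0,0,0,0,0,0.4],
    [0,0,0,0,0,0,0.2],
    [0,0,0,0,0,0,0.2],
    [0,0,-0.06,0,0,0,0.2],
    [0,0,-0.14,0,0,0,0.2],
    [0,0,-0.24,0,0,0,0.2],
    [0,0,-0.34,0,0,0,0.2],
    [0,0,-0.4,0,0,0,0.2],
    [0,0,-0.4,0,0,0,0.2]
  ]
}}

```text
clock: 65.35
position: [0.3816, 0.2384, 0.208]
tool_rot: [3.138, -0.003, 1.655]
force: [0.4, 0.6, -0.2]
grip_width: 0.0685
finger_force: 0.0
```

Request:
{"api": "play_rows", "payload": {
  "deltas": [
    [-0.1,-0.4,-0.1,0,0,0,0.2],
    [-0.1,-0.4,-0.1,0,0,0,0.2],
    [-0.1,-0.4,-0.1,0,0,0,0.2],
    [-0.1,0,-0.1,0,0,0,0.2],
    [-0.5,0,-0.1,0,0,0,0.2],
    [-0.5,0,-0.1,0,0,0,0.2],
    [-0.5,0,-0.1,0,0,0,0.2],
    [-0.5,0,-0.1,0,0,0,0.2],
    [-0.5,0,-0.1,0,0,0,0.2],
    [-0.5,0,-0.1,0,0,0,0.2]
  ]
}}

```text
clock: 66.35
position: [0.4022, -0.0165, 0.2549]
tool_rot: [3.141, 0.003, 1.648]
force: [-0.7, 0.2, 0.6]
grip_width: 0.0684
finger_force: 0.0
```

Run:
```python
from m import *
plan([])
im=grab_frame('side')[:,:,::-1]; tp=grab_frame('top')[:,:,::-1]; cv2.imwrite('pics/full_e.png',im)
o=np.zeros((600,800,3),np.uint8)
b=cv2.resize(tp[195:310,155:250],None,fx=4,fy=4,interpolation=2); o[:460,:380]=b
b=cv2.resize(im[110:230,190:320],None,fx=3.2,fy=3.2,interpolation=2); o[:384,384:800]=b
b=cv2.resize(im[300:440,330:480],None,fx=1.5,fy=1.5); o[386:596,384:609]=b
b=cv2.resize(im[215:290,330:420],None,fx=2.1,fy=2.1); o[386:386+b.shape[0],611:800]=b[:,:189]
cv2.imwrite('pics/m7.png',o)
```

```text
t 66.3 pos [ 0.4022 -0.0165  0.2549] rpy [3.1409 0.0034 1.6479] w 0.0684 ff 0.0 q7 0.21 F [-0.7043  0.2042  0.5734]
```

View pics/m7.png

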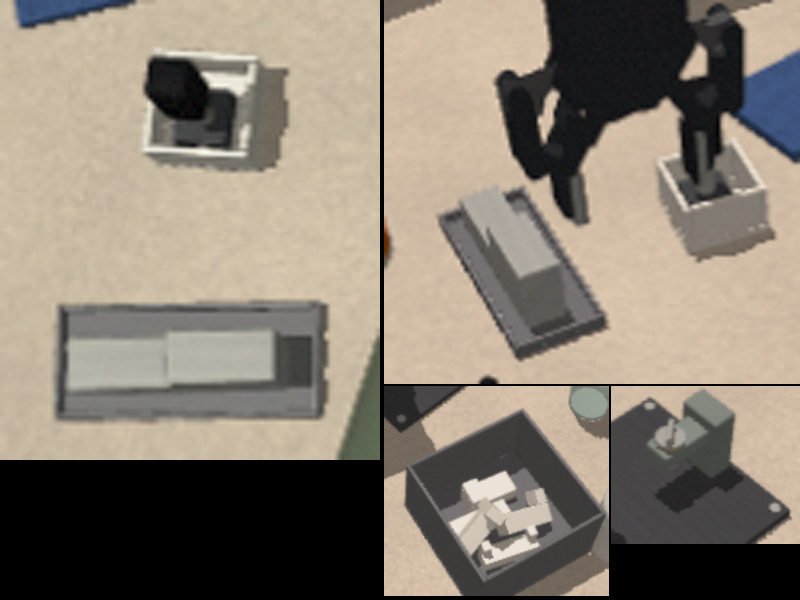

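The top view shows the block flat inside its tray and the driver upright in its pot. The side view shows the pieces in the bin and the plate clear, and the arm is touching nothing. Handing the job in.

```bash
python3 -c "
from workcell import *
print(job_done())"
```

```text
the job is handed in; nothing more can be done
None
```

I handed the job in: all five comb pieces are in the bin, the stop is set at an estimated 41 mm free tip (about 1 mm press), the block was drawn out under the foot and laid flat in its tray, and the driver is standing in its pot; no verdict came back, and I had no direct reading of the foot's force.

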